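# Refit the carriage board in an opened printer and run it under the frame's cross-bar

### The arm

A 6-joint arm with a two-finger parallel gripper is mounted at the origin on the work surface. World frame = base frame: x ahead of the robot, y to its left, z up, the work surface at z = 0. Lengths are in m, angles in rad, forces in N, time in s.
With the tool pointing down it reaches from about 0.35 to 0.8 m from the base axis. Payload 7.3 kg.
Tool frame: the origin (TCP) lies between the finger pads; the fingertips stand env.tcp_to_tips ahead of it and the grasp point (between the pads) lies 11 mm behind it (env.tcp_to_tips is the distance from the TCP to the fingertips, in m); x points along the fingers, y is the direction in which the jaws open and shut, and the axes are right-handed (so a half turn about x gives the same grasp; the last joint's range is limited). The gripper opens to 85 mm and grips with 20 to 120 N. Pads are 22 mm wide; open, the fingers measure 114 mm over their backs; the gripper's body (76 mm by 85 mm) begins 54 mm behind the grasp point. The pads swing forward as they close: fully open they stand 13 mm farther back than shut.
Start: joints at [-1.373, 0.342, 1.524, -0, 1.275, -0.146], TCP at [0.177, -0.494, 0.239] pointing down, gripper open.
Joint ranges: [-2.53, 2.53], [-0.77, 2.02], [0.04, 2.7], [-1, 4.14], [0.28, 2.66], [-3.11, 3.11]. Speed limits (rad/s): [2.57, 2.57, 3.14, 3.14, 3.14, 3.14].

### API

Orientations are given as a 3x3 rotation matrix whose columns are the frame's x, y, z axes.
In Python, from station import env gives the robot as it stands. The module is installed in compiled form; this text tells all that it offers.
- The arm moves only by the shell command python3 -m creep 'ROWS' [OPENING]. ROWS is JSON, a list of rows, each a list of 4 numbers: the shift along the tool's x, y, z in cm, then the turn about the tool's x in units of 6 degrees (1.0 is 6 degrees). A call has 1 to 5 rows; each row is the pose to reach, as a shift and turn from the pose commanded when the call began, along the tool's axes at that moment; what a row does not reach only later rows make up. A row lasts 1/10 s, in which the tool goes at most 50 mm and 8.59 degrees, less where a joint would pass 70% of its speed; a pose out of reach is approached as far as the arm can. A call with a gripper value outside its range is refused whole. OPENING is the closure in counts, from 0 (fully open) to 255 (shut), set as the call begins (- or left out, the last holds). The fingers move at their own pace and stop on an object; the grip force is fixed at half the most. Time passes only in rows, so rows that repeat a pose let the fingers close. It gives the time, the measured TCP pose, the force and the opening at its end, in the units of the state.
- env.sense(): the state, without advancing time (a new reading comes with each control period).
- env.camera(name): name is "scene" or "top"; returns the picture (420x560x3 uint8, blue, green, red); there is no depth.
- env.camera_model(name): a dict with "intrinsics" (3x3 intrinsics, pixels), "R" (3x3) and "t" (3): a world point X has camera coordinates R X + t. Camera axes: x right, y down, z forward; pixel columns grow to the right and rows downward; lengths in m; the calibration is good to about 2 mm. A picture is of the moment at which its call begins. camera_model takes no time and is no camera call.
- env.job_done(): hands the job in, once; it reports no verdict.
The state is a dict: "clock": time; "q": joint angles; "qvel": joint speeds; "joint_torque": joint torques, N m; "tcp_pos": TCP position; "eef_rot": TCP orientation; "force": force on the tool from outside, world axes, zero at the start; "ft_torque": the same for the moment, N m; "gripper_width": finger opening in m.
Only numpy, scipy, OpenCV 4.12 (cv2) and the standard library are available. Lean on these libraries where they do the work, as an engineer would, in place of code of your own. Each camera call takes 0.05 s, during which the arm holds its last target.

### The job

Take the board carrier that is lying on the printer's folded-down front cover, lower it gently (no dropping) flat onto the two brass locating dowels of the carriage, round hole on the large dowel and slot on the small one, right down on its seat, and let go of it while the carriage is still on the blue tab's side of the steel cross-bar. Then gently push the carriage (the blue tab is there for this) under the bar until it meets its stop, to check that the board clears: the board must not rub or hit the bar. Leave the loose things on the bench where they are.

Things in the scene. Friction and masses are not known exactly. Their poses are not given: they have to be found in the camera images.
- carrier: Board carrier: grey plate 84 mm (x) by 110 mm (y), 5 mm thick, with a green circuit board (74 by 62 mm, its top 7 mm above the plate's underside) and the heat sink on it; about 0.16 kg. Origin at the middle of the underside. It starts flat on the sloping front cover: its x points up the slope, its z square to the slope. Fitted, its axes lie along the carriage's
- heatsink (a point): Centre, half-way up, of the finned aluminium heat sink on the middle of the carrier: an upright bar 12 mm (x) by 44 mm (y), 30 mm tall, from 7 to 37 mm above the carrier's underside (this point: 22 mm). Grip it across its 12 mm. Axes of the carrier
- cover (a point): Middle of the inner face of the printer's cream front cover, folded down to the robot's right (printer -x) with its free edge on the bench: 138 mm up the slope by 320 mm (y), sloping at 35 degrees. Its rim is 6 mm wide and stands 7 mm proud; the carrier's lower long edge rests against the bottom rim. Axes of the printer (level), not of the slope
- printer: The opened printer, 500 mm wide, standing sideways to the robot, turned by a few degrees more or less. Origin on the bench under the middle of the carriage's track; x from its front to its back (to the robot's left), y along the track (towards the robot), z up. The front wall, 60 to 78 mm from the track's middle, is 95 mm high; the rear frame and shell, from 82 mm behind it, 115 mm
- hole_big (a point): Centre of the carrier's round through hole, 11.6 mm across, at the plate's underside; carrier offset x -24, y -42 mm from the middle. Axes of the carrier. Goes on the large dowel
- hole_small (a point): Centre of the carrier's slot, 9.6 mm (x) by 12.5 mm (y), at the plate's underside; carrier offset x +24, y +42 mm from the middle. Axes of the carrier. Goes on the small dowel
- dowel_big (a point): Foot of the carriage's large brass locating dowel, on the carriage's flat seat: 10 mm in diameter, 11.5 mm tall with a 3.5 mm tapered tip, upright. Axes of the carriage (= those of the printer). It moves with the carriage
- dowel_small (a point): Foot of the carriage's small brass locating dowel, on the seat: 8 mm in diameter, 11.5 mm tall with a 3.5 mm tapered tip, upright. Axes of the carriage
- seat (a point): Middle of the carriage's flat black top (96 mm in x, 132 mm in y, 100 mm above the bench), half-way between the two dowels; the middle of the fitted carrier's underside comes here. Axes of the carriage, parallel to the printer's
- push_tab (a point): Middle of the outer (+y) face of the blue push tab, an upright lug on the carriage's +y end, nearest the robot: 50 mm (x) by 8 mm (y), 25 mm tall above the seat; this point is half-way up it. Pushed towards carriage -y. Axes of the carriage
- carriage (a joint): Travel of the carriage along its guide rod, in m: 0 at the end nearest the robot, grows towards printer -y (away from the robot, under the cross-bar), end stop at 0.188. It starts between 0 and 0.045. It slides with about 2 N of friction and stays where it is left. The heat sink's leading end reaches the cross-bar at about 0.116
- bridge: Fixed steel cross-bar of the printer's frame over the carriage's path, 160 mm long (printer x), 24 mm wide (y), yellow underneath. Origin on the bench under its middle line. Underside 141 mm, top 155 mm above the bench: 4 mm over the heat sink of a seated carrier. At the stop the carriage's middle is 38 mm beyond the bar's middle line, the blue tab 20 mm short of its near edge
- screw_cup: Red plastic cup, 62 mm across, 48 mm tall, on the bench; origin under its middle. Leave it
- screwdriver: Orange-handled screwdriver, 190 mm long, lying on the bench. Leave it
- brush: Yellow-handled cleaning brush, 180 mm long, lying on the bench. Leave it
- gear: White nylon gear, 50 mm across, 22 mm tall with its hub, on the bench; origin under its middle. Leave it
Not all that is in view belongs to the job. There is more than one size of the carrier; the one meant has the size given above.

How it is judged:
On the way, in this order (a step that is already met when the one before it is completed fails the run):
1. the carrier is fully down on both dowels and let go, with the carriage still short of the bar (distance between hole_big and dowel_big below 0.0025 m and distance between hole_small and dowel_small below 0.0035 m and contact force between the fingers and carrier below 0.1 N and value of joint carriage below 0.1 m), for 0.2 s.
2. the carriage has been pushed under the bar to its stop with the carrier still seated (value of joint carriage above 0.184 m and distance between hole_big and dowel_big below 0.0025 m and distance between hole_small and dowel_small below 0.0035 m), for 0.2 s.
At the end, for the whole second after the job is handed in: The carrier sits fully down on both dowels (round hole within 2.5 mm of the large dowel's foot, slot within 3.5 mm of the small one's), the carriage stands within 6 mm of its stop beyond the bar, and all is at rest (value of joint carriage above 0.182 m and distance between hole_big and dowel_big below 0.0025 m and distance between hole_small and dowel_small below 0.0035 m and linear speed of carrier below 0.02 m/s); the robot touches nothing.
It fails at once if the board carrier hits or rubs the cross-bar (more than 2 N) (contact force between carrier and bridge above 2 N).
It fails at once if the carrier is dropped or slammed onto the dowels, or rushed along on the carriage (moving faster than 0.4 m/s within 12 mm of its seat) (distance between hole_big and dowel_big below 0.012 m and linear speed of carrier above 0.4 m/s).
It fails at once if a loose thing on the bench is shifted by more than 25 mm (distance of any of screw_cup, screwdriver, brush, gear from where it was at the start of the episode above 0.025 m).
It also fails if it takes over 51 s, if anything falls off the work surface, if the arm or the gripper's body presses on something with over 40 N, if the wrist force passes 120 N, or if a joint passes its speed limit or range.

## Working session

There is one attempt and no reset: what is moved stays moved. The work goes in short steps, Python scripts to look and compute and a shell command to move; the robot and the scene stay as the last step left them, time stands still between calls to the robot, and variables do not carry over. Pictures are saved under pics/ and viewed, and the job is handed in when it is done.

```bash
mkdir -p pics
python3 - <<'E'
from station import env
import cv2,numpy as np
np.set_printoptions(precision=4,suppress=True)
s=env.sense()
print(s['clock'],s['tcp_pos'],s['eef_rot'],s['gripper_width'],env.tcp_to_tips)
for n in("scene","top"):
    cv2.imwrite(f"pics/{n}0.png",env.camera(n)); m=env.camera_model(n); print(n,m['intrinsics'],m['R'],m['t'],-m['R'].T@m['t'])
E
```

```text
0.0 [ 0.1769 -0.4939  0.2386] [[-0.0003  0.3371 -0.9415]
 [ 0.0016 -0.9415 -0.3371]
 [-1.     -0.0016 -0.0002]] 0.0851634860014219 0.008
scene [[412.6964   0.     275.8317]
 [  0.     412.6964 209.8511]
 [  0.       0.       1.    ]] [[ 0.5146  0.8574  0.0109]
 [ 0.5485 -0.3194 -0.7728]
 [-0.6591  0.4036 -0.6346]] [-0.2899 -0.2025  1.5753] [ 1.2985 -0.4519  0.8463]
top [[451.2967   0.     274.0684]
 [  0.     451.2967 216.0596]
 [  0.       0.       1.    ]] [[-0.0034 -0.9998  0.021 ]
 [-0.9949  0.0013 -0.1006]
 [ 0.1006 -0.0212 -0.9947]] [0.0001 0.5258 1.5814] [0.3641 0.0329 1.6259]
```

View pics/scene0.png

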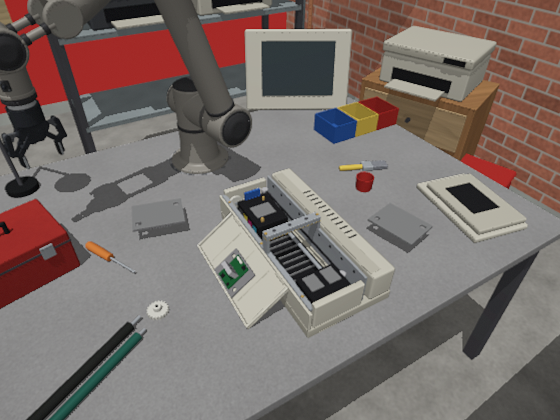

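View pics/top0.png

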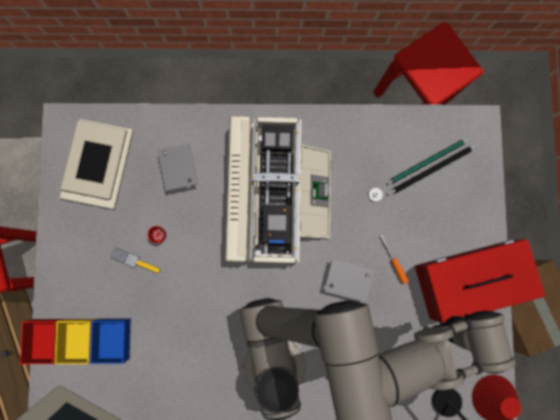

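Run:
```python
import cv2
s=cv2.imread("pics/scene0.png");t=cv2.imread("pics/top0.png")
cv2.imwrite("pics/s0z.png",cv2.resize(s[170:330,190:400],None,fx=3.75,fy=3.75,interpolation=cv2.INTER_CUBIC))
cv2.imwrite("pics/t0z.png",cv2.resize(t[110:270,220:340],None,fx=3.75,fy=3.75,interpolation=cv2.INTER_CUBIC))
```

```text
(no output)
```

View pics/s0z.png

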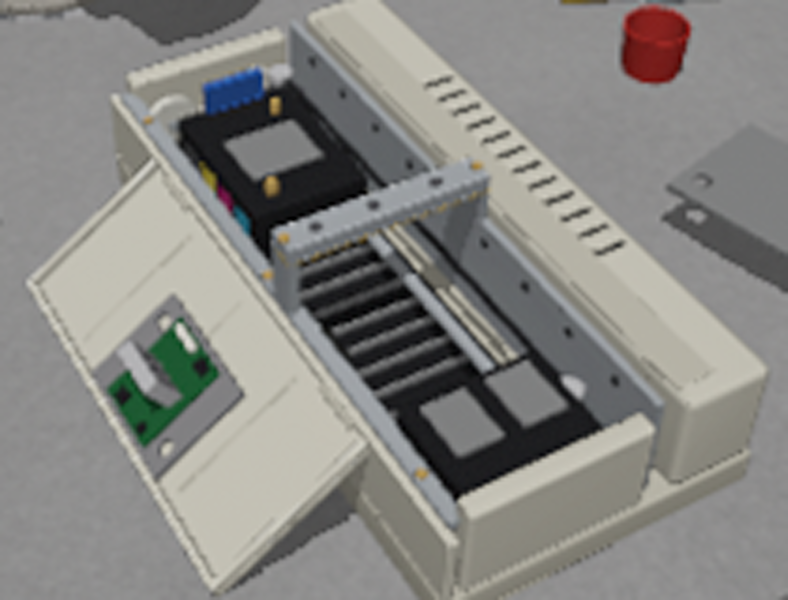

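View pics/t0z.png

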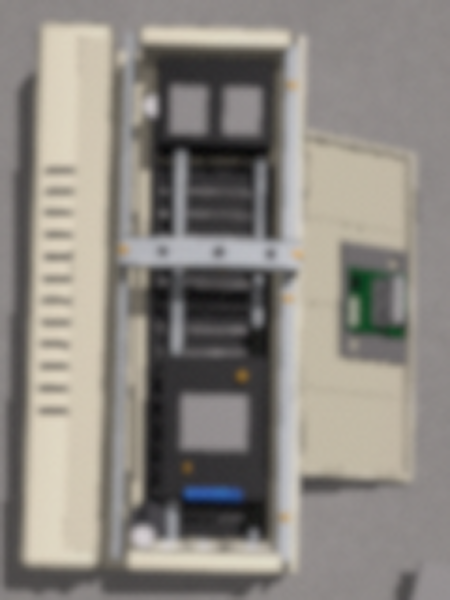

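```bash
cat > h.py <<'E'
import cv2,numpy as np
from station import env
np.set_printoptions(precision=4,suppress=True)
M={n:env.camera_model(n) for n in("scene","top")}
def ray(n,uv):
    m=M[n];d=m['R'].T@np.linalg.solve(m['intrinsics'],[uv[0],uv[1],1.]);return -m['R'].T@m['t'],d/np.linalg.norm(d)
def onz(n,uv,z):
    c,d=ray(n,uv);return c+d*(z-c[2])/d[2]
def tri(us,ut):
    a,d=ray("scene",us);b,e=ray("top",ut)
    k=np.linalg.lstsq(np.c_[d,-e],b-a,rcond=None)[0];p=a+d*k[0];q=b+e*k[1];return (p+q)/2,np.linalg.norm(p-q)*1000
def proj(n,X):
    m=M[n];p=m['intrinsics']@(m['R']@np.asarray(X)+m['t']);return p[:2]/p[2]
def blobs(img,lo,hi,x0,y0,x1,y1,amin=3):
    h=cv2.cvtColor(img,cv2.COLOR_BGR2HSV)[y0:y1,x0:x1];m=cv2.inRange(h,lo,hi)
    n,l,st,c=cv2.connectedComponentsWithStats(m)
    return [(c[i]+[x0,y0],st[i,4],st[i,:4]+[x0,y0,0,0]) for i in range(1,n) if st[i,4]>=amin]
E
python3 - <<'E'
from h import *
s=cv2.imread("pics/scene0.png");t=cv2.imread("pics/top0.png")
for nm,im,box in(("scene",s,(190,170,400,330)),("top",t,(220,110,340,270))):
    for cn,lo,hi in(("gold",(10,110,90),(28,255,255)),("green",(45,80,30),(85,255,255)),("blue",(100,120,60),(125,255,255))):
        for b in blobs(im,lo,hi,*box): print(nm,cn,b[0],b[1],b[2])
E
```

```text
scene gold [343. 170.] 7 [340 170   7   1]
scene gold [263.     197.6923] 13 [262 196   3   5]
scene gold [245.5 217. ] 12 [244 215   4   5]
scene gold [261.875 219.   ] 16 [260 217   4   5]
scene gold [302. 296.] 3 [301 296   3   1]
scene green [233.4109 272.8459] 331 [219 258  29  31]
scene blue [251.9847 194.1832] 131 [244 189  17  12]
top gold [284.125 209.875] 8 [283 209   3   3]
top green [316.7639 189.2917] 72 [314 182   7  17]
top green [324.3 197.9] 10 [322 197   5   3]
top blue [276.25   241.5312] 64 [268 240  17   4]
```

Run:
```python
import cv2,numpy as np
s=cv2.imread("pics/scene0.png");t=cv2.imread("pics/top0.png")
z=lambda im,x,y,w,h,f:cv2.resize(im[y:y+h,x:x+w],None,fx=f,fy=f,interpolation=cv2.INTER_NEAREST)
a=z(t,262,195,40,60,9);b=z(t,300,165,34,60,9)
cv2.imwrite("pics/tz2.png",np.hstack([a,b]))
a=z(s,210,235,50,70,8);b=z(s,232,180,50,70,8)
cv2.imwrite("pics/sz2.png",np.hstack([a,b]))
```

```text
(no output)
```

View pics/tz2.png

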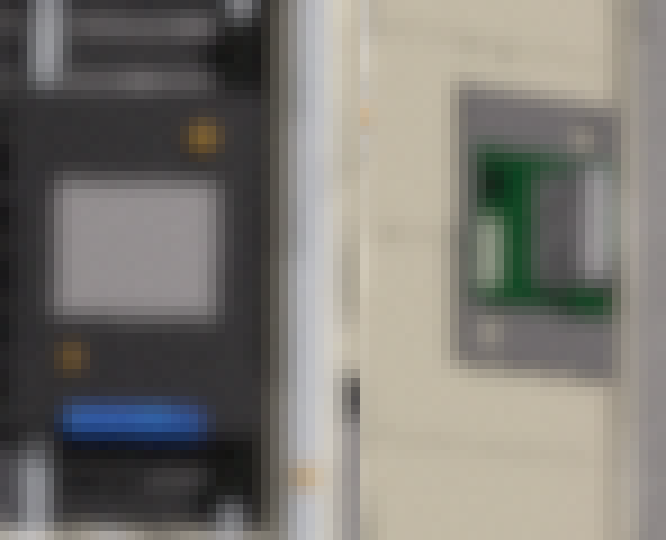

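View pics/sz2.png

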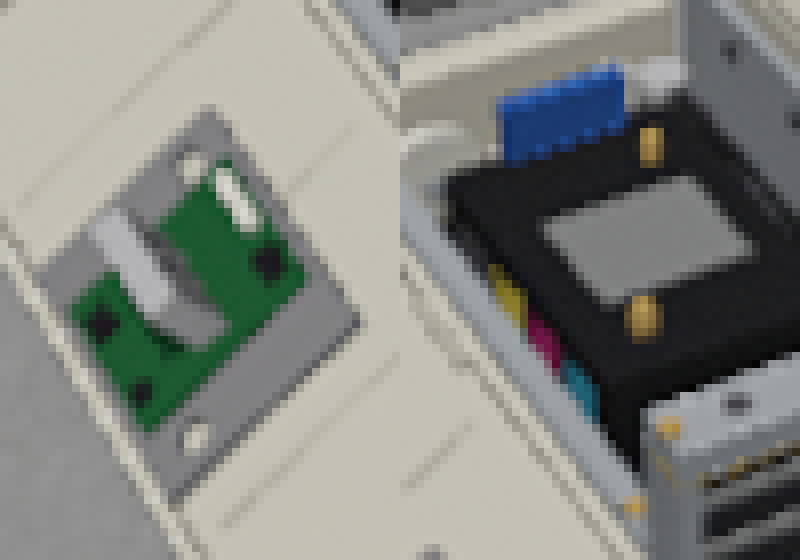

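Run:
```python
from h import *
s=cv2.imread("pics/scene0.png").astype(float);t=cv2.imread("pics/top0.png").astype(float)
def cen(im,x0,y0,x1,y1,ch=(2,0),thr=15):
    w=im[y0:y1,x0:x1,ch[0]]-im[y0:y1,x0:x1,ch[1]]; w=np.clip(w-np.median(w)-thr,0,None)
    yy,xx=np.mgrid[y0:y1,x0:x1]; return np.array([(w*xx).sum(),(w*yy).sum()])/w.sum()
bt=cen(t,281,206,289,214); st=cen(t,266,231,274,237)
bs=cen(s,258,214,266,225); ss=cen(s,259,194,267,203)
print(bt,st,bs,ss)
for n,a,b in(("big",bs,bt),("small",ss,st)): print(n,tri(a,b),onz("top",b,.109),onz("scene",a,.106))
print("sep",np.linalg.norm(onz("top",bt,.109)-onz("top",st,.109)))
# wall screws
for c in((296,133),(297,190),(296,248)):
    p=cen(t,c[0]-3,c[1]-4,c[0]+4,c[1]+5); print(p,onz("top",p,.095))
print('bar scr',[ (p,onz("top",p,.155)) for p in (cen(t,249,172,256,181),cen(t,296,173,302,183))])
b=cen(t,262,236,290,246,(0,2)); print("tab",b,onz("top",b,.125))
# seat label white rect center for check
pts=np.array([(270,217),(285.5,217),(285.5,229),(270,229)])
# carrier holes
for n,us,ut in(("big",(210+196/8,235+436/8),(300+(583-360)/9,165+135/9)),("small",(210+192/8,235+165/8),(300+(488-360)/9,165+332/9))):
    us=np.array(us)-.5;ut=np.array(ut)-.5
    print("hole",n,us,ut,tri(us,ut))
# plate corners far: bottom-right
for n,us,ut in(("top-far(+x,-y)",(360,322),(457,90)),("+x+y",(212,106),(457,362)),("-x-y",(172,500),(614,108)),):
    us=np.array([210+us[0]/8,235+us[1]/8])-.5;ut=np.array([300+(ut[0]-360)/9,165+ut[1]/9])-.5
    print(n,tri(us,ut))
```

```text
[284.0894 209.7425] [269.4331 234.1911] [261.92   218.9862] [262.8673 197.6688]
big (array([ 0.5401, -0.033 ,  0.1022]), np.float64(1.5506102770529935)) [ 0.5389 -0.0334  0.109 ] [ 0.5443 -0.0345  0.106 ]
small (array([0.457 , 0.017 , 0.1016]), np.float64(1.671195943768)) [0.4561 0.0164 0.109 ] [0.4623 0.015  0.106 ]
sep 0.09658728182778911
[297.6437 132.3333] [ 0.8116 -0.0828  0.095 ]
[296.4921 189.2381] [ 0.6114 -0.0771  0.095 ]
[295.6765 247.5147] [ 0.4116 -0.0726  0.095 ]
bar scr [(array([252.2043, 176.0753]), array([0.6456, 0.0733, 0.155 ])), (array([299.3882, 177.2764]), array([ 0.6417, -0.0827,  0.155 ]))]
tab [276.2391 241.3138] [ 0.4314 -0.006   0.125 ]
hole big [234. 289.] [324.2778 179.5   ] (array([ 0.6593, -0.183 ,  0.0198]), np.float64(0.8941466766541721))
hole small [233.5   255.125] [313.7222 201.3889] (array([ 0.5757, -0.1409,  0.0473]), np.float64(0.44248227975643467))
top-far(+x,-y) (array([ 0.6709, -0.1289,  0.0543]), np.float64(0.9738858990953498))
+x+y (array([ 0.5629, -0.127 ,  0.0572]), np.float64(1.6026856402298377))
-x-y (array([ 0.6718, -0.1975,  0.0105]), np.float64(0.3615933173177923))
```

```bash
cat > st.py <<'E'
from h import *
import sys
s=env.sense(); R=s['eef_rot']
print('t',round(s['clock'],2),'tcp',s['tcp_pos'],'y',R[:,1],'x',R[:,0],'F',s['force'],'M',s['ft_torque'],'w',round(s['gripper_width'],4))
if len(sys.argv)>3:
    d=np.array([float(a) for a in sys.argv[1:4]])-s['tcp_pos'];print('cm in tool axes',R.T@d*100)
E
python3 -m creep '[[0,-0.9,-3,0.7],[0,-2.1,-7,1.4],[0,-3.3,-11,2.1],[0,-4.5,-15,2.8],[0,-5.7,-19,3.52]]' 120
python3 st.py 0.617 -0.1725 0.16
```

```text
clock: 0.6
tcp_pos: [0.3376, -0.3753, 0.239]
eef_rot: [[-0.0, -0.028, -1.0], [0.0, -1.0, 0.028], [-1.0, -0.0, 0.0]]
force: [-0.6, -0.4, 0.5]
gripper_width: 0.0453
t 0.6 tcp [ 0.3376 -0.3753  0.239 ] y [-0.0282 -0.9996 -0.0004] x [-0.0003  0.0004 -1.    ] F [-0.6228 -0.3812  0.5157] M [-0.007  -0.0669 -0.0052] w 0.0453
cm in tool axes [  7.9044 -21.0574 -27.3552]
```

```bash
python3 -m creep '[[0,-3,-4,0],[0,-6.5,-8.5,0],[1,-10,-13,0],[2,-13.5,-17.5,0],[3,-17,-22,0]]'
python3 -m creep '[[1,-1.5,-1.8,0],[2,-2.5,-3.2,0],[3,-3,-4.4,0],[4,-3.5,-5,0],[4,-3.5,-5,0]]'
python3 st.py 0.617 -0.1725 0.16;python3 - <<'E'
from h import *
s=env.camera("scene");t=env.camera("top")
z=lambda im,x,y,w,h,f:cv2.resize(im[y:y+h,x:x+w],None,fx=f,fy=f,interpolation=cv2.INTER_CUBIC)
cv2.imwrite("pics/m1.png",np.hstack([z(s,180,190,80,115,5),z(t,280,130,70,115,5)]))
E
```

```text
clock: 1.1
tcp_pos: [0.5379, -0.2284, 0.214]
eef_rot: [[-0.0, -0.025, -1.0], [-0.0, -1.0, 0.025], [-1.0, 0.0, 0.0]]
force: [0.1, -1.9, -0.8]
gripper_width: 0.0453
clock: 1.6
tcp_pos: [0.5868, -0.1961, 0.1725]
eef_rot: [[-0.003, -0.025, -1.0], [0.001, -1.0, 0.025], [-1.0, -0.001, 0.003]]
force: [0.5, 0.4, -0.2]
gripper_width: 0.045
t 1.6 tcp [ 0.5868 -0.1961  0.1725] y [-0.0252 -0.9997 -0.0013] x [-0.0031  0.0014 -1.    ] F [ 0.5463  0.3937 -0.2233] M [ 0.0261  0.0207 -0.0203] w 0.045
cm in tool axes [ 1.2462 -2.4382 -2.9673]
```

View pics/m1.png

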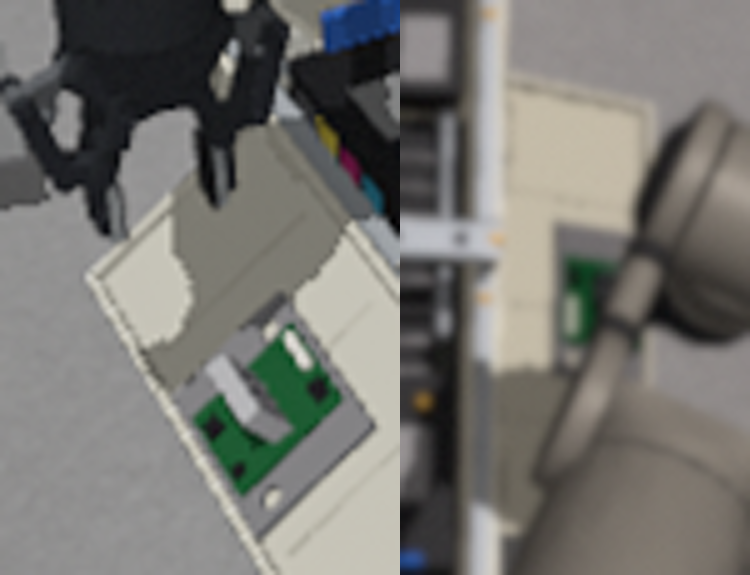

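```bash
python3 -m creep '[[1,-0.8,-1,0],[3,-1.6,-2,0],[5,-2.4,-2.9,0],[7,-2.4,-2.95,0],[7.2,-2.4,-2.95,0]]' 160
python3 st.py 0.617 -0.1725 0.07;python3 - <<'E'
from h import *
s=env.camera("scene")
z=lambda im,x,y,w,h,f:cv2.resize(im[y:y+h,x:x+w],None,fx=f,fy=f,interpolation=cv2.INTER_CUBIC)
cv2.imwrite("pics/m2.png",z(s,180,200,90,100,6))
E
```

```text
clock: 2.2
tcp_pos: [0.6164, -0.1721, 0.0997]
eef_rot: [[-0.004, -0.025, -1.0], [0.002, -1.0, 0.025], [-1.0, -0.002, 0.004]]
force: [-0.2, 0.5, 0.7]
gripper_width: 0.032
t 2.2 tcp [ 0.6164 -0.1721  0.0997] y [-0.0248 -0.9997 -0.0017] x [-0.0044  0.0018 -1.    ] F [-0.1505  0.5065  0.726 ] M [-0.0144  0.0337  0.0139] w 0.032
cm in tool axes [ 2.9711  0.0414 -0.0746]
```

View pics/m2.png

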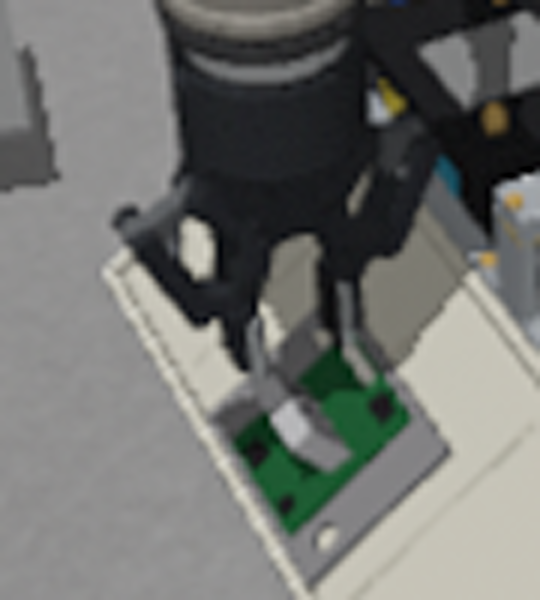

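```bash
python3 -m creep '[[0.5,0.4,-0.1,0],[1.3,0.4,-0.1,0],[2,0.4,-0.1,0],[2.5,0.4,-0.1,0],[2.5,0.4,-0.1,0]]' 160
python3 st.py;python3 - <<'E'
from h import *
s=env.camera("scene")
z=lambda im,x,y,w,h,f:cv2.resize(im[y:y+h,x:x+w],None,fx=f,fy=f,interpolation=cv2.INTER_CUBIC)
cv2.imwrite("pics/m3.png",z(s,195,220,70,80,7))
E
```

```text
clock: 2.75
tcp_pos: [0.6179, -0.1768, 0.0767]
eef_rot: [[-0.001, -0.025, -1.0], [0.001, -1.0, 0.025], [-1.0, -0.0, 0.001]]
force: [-0.1, 0.4, 0.2]
gripper_width: 0.0317
t 2.75 tcp [ 0.6179 -0.1768  0.0767] y [-0.025  -0.9997 -0.0005] x [-0.0014  0.0005 -1.    ] F [-0.0929  0.3574  0.2358] M [ 0.0033 -0.0311 -0.034 ] w 0.0317
```

View pics/m3.png

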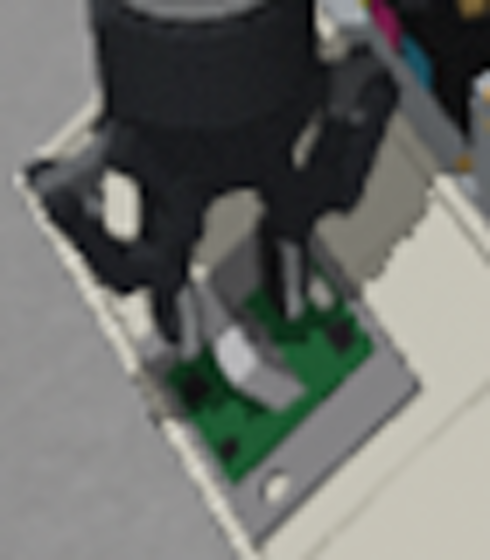

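Run:
```python
from h import *
xh=np.array([.0253,.9997,0]);yh=np.array([-.9997,.0253,0]);zh=np.array([0,0,1.])
c,s_=np.cos(np.radians(35)),np.sin(np.radians(35))
O=np.array([.6175,-.160,.031]);xc=c*xh+s_*zh;zc=-s_*xh+c*zh
im=cv2.imread("pics/m3.png")
def dot(X,col):
    p=(proj("scene",X)-[195,220]+.5)*7; cv2.circle(im,tuple(int(v) for v in p),4,col,-1)
for sx in(-6,6):
    for sy in(-22,22): dot(O+(sx*xc+sy*yh+37*zc)/1000,(0,0,255))
for sx in(-42,42):
    for sy in(-55,55): dot(O+(sx*xc+sy*yh+5*zc)/1000,(0,255,255))
T=np.array([.6179,-.1768,.0767])
for sy in(-11,11):
    for w in (-16,16): dot(T+(w*xh+sy*yh)/1000+[0,0,-.003],(255,0,0))
cv2.imwrite("pics/m3b.png",im)
```

```text
(no output)
```

View pics/m3b.png

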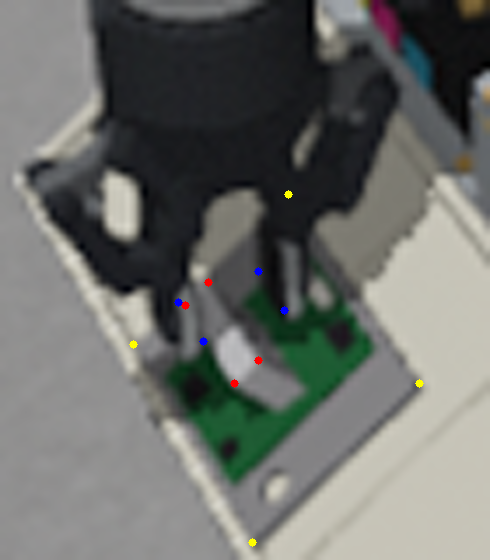

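```bash
python3 -m creep '[[0,0,0,0],[0.2,0,0,0],[0.5,0,0,0],[0.9,0,0,0],[0.9,0,0,0]]' 178
python3 -m creep '[[0.3,0,0,0],[0.6,0,0,0],[0.9,0,0,0],[0.9,0,0,0]]'
python3 st.py;python3 - <<'E'
from h import *
s=env.camera("scene")
z=lambda im,x,y,w,h,f:cv2.resize(im[y:y+h,x:x+w],None,fx=f,fy=f,interpolation=cv2.INTER_CUBIC)
cv2.imwrite("pics/m4.png",z(s,195,220,70,80,7))
E
```

```text
clock: 3.3
tcp_pos: [0.618, -0.1768, 0.0677]
eef_rot: [[-0.001, -0.025, -1.0], [0.0, -1.0, 0.025], [-1.0, -0.0, 0.001]]
force: [0.4, 0.1, 0.0]
gripper_width: 0.0259
clock: 3.7
tcp_pos: [0.6181, -0.1769, 0.0589]
eef_rot: [[-0.001, -0.025, -1.0], [0.0, -1.0, 0.025], [-1.0, -0.0, 0.001]]
force: [-0.3, -0.7, -0.0]
gripper_width: 0.0258
t 3.7 tcp [ 0.6181 -0.1769  0.0589] y [-0.0248 -0.9997 -0.0002] x [-0.0009  0.0003 -1.    ] F [-0.3086 -0.7497 -0.0354] M [-0.0087  0.0195 -0.0707] w 0.0258
```

View pics/m4.png

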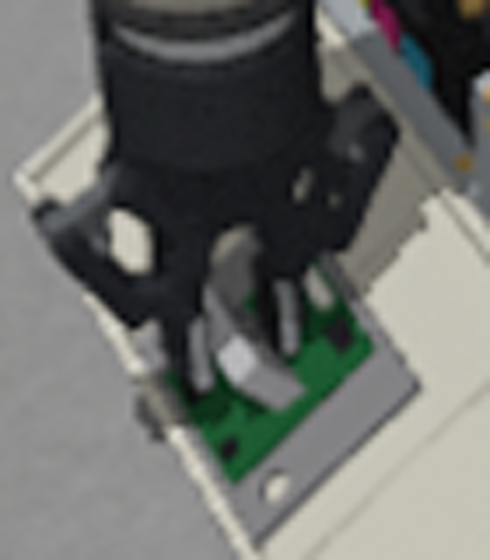

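```bash
python3 -m creep '[[0.15,0,0,0],[0.3,0,0,0],[0.3,0,0,0]]'
python3 -m creep '[[0,0,0,0],[-0.1,0,0,0],[-0.2,0,0,0]]' 195
python3 st.py;python3 - <<'E'
from h import *
s=env.camera("scene")
z=lambda im,x,y,w,h,f:cv2.resize(im[y:y+h,x:x+w],None,fx=f,fy=f,interpolation=cv2.INTER_CUBIC)
cv2.imwrite("pics/m5.png",z(s,195,220,70,80,7))
E
```

```text
clock: 4.05
tcp_pos: [0.6188, -0.1767, 0.0571]
eef_rot: [[0.001, -0.025, -1.0], [0.0, -1.0, 0.025], [-1.0, -0.0, -0.001]]
force: [-0.2, 2.1, 3.3]
gripper_width: 0.0261
clock: 4.35
tcp_pos: [0.6186, -0.1756, 0.0585]
eef_rot: [[0.0, -0.025, -1.0], [0.002, -1.0, 0.025], [-1.0, -0.002, -0.0]]
force: [0.6, 5.8, 0.4]
gripper_width: 0.0207
t 4.35 tcp [ 0.6186 -0.1756  0.0585] y [-0.0247 -0.9997 -0.0019] x [ 0.0002  0.0019 -1.    ] F [0.582  5.7645 0.3695] M [ 1.0916 -0.2564  0.0115] w 0.0207
```

View pics/m5.png

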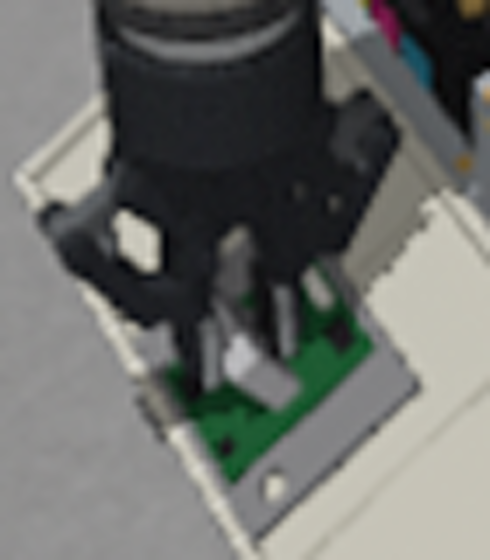

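```bash
python3 -m creep '[[0,0,0,0],[-0.2,0,0,0],[-0.5,0,0,0],[-0.9,0,0,0],[-1.4,0,0,0]]' 215
python3 st.py;python3 - <<'E'
from h import *
s=env.camera("scene")
z=lambda im,x,y,w,h,f:cv2.resize(im[y:y+h,x:x+w],None,fx=f,fy=f,interpolation=cv2.INTER_CUBIC)
cv2.imwrite("pics/m6.png",z(s,195,210,70,80,7))
E
```

```text
clock: 4.9
tcp_pos: [0.6192, -0.1779, 0.074]
eef_rot: [[0.003, -0.025, -1.0], [-0.002, -1.0, 0.025], [-1.0, 0.002, -0.003]]
force: [0.8, -0.4, 2.5]
gripper_width: 0.0138
t 4.9 tcp [ 0.6192 -0.1779  0.074 ] y [-0.025  -0.9997  0.0017] x [ 0.0026 -0.0018 -1.    ] F [ 0.7739 -0.4445  2.4847] M [ 0.0916 -0.145   0.059 ] w 0.0138
```

View pics/m6.png

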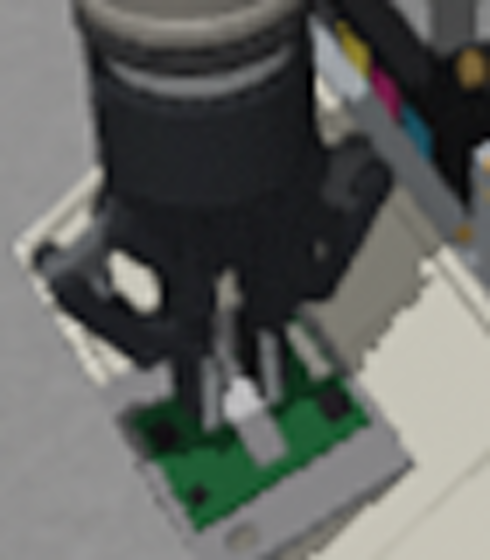

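Rotating to level as intended. Close fully.

```bash
python3 -m creep '[[-0.2,0,0,0],[-0.5,0,0,0],[-0.9,0,0,0],[-1.4,0,0,0],[-2,0,0,0]]' 255
python3 st.py;python3 - <<'E'
from h import *
s=env.camera("scene")
z=lambda im,x,y,w,h,f:cv2.resize(im[y:y+h,x:x+w],None,fx=f,fy=f,interpolation=cv2.INTER_CUBIC)
cv2.imwrite("pics/m7.png",z(s,195,200,70,80,7))
E
```

```text
clock: 5.45
tcp_pos: [0.6176, -0.1766, 0.0917]
eef_rot: [[-0.003, -0.025, -1.0], [0.001, -1.0, 0.025], [-1.0, -0.001, 0.003]]
force: [-0.5, 0.7, -2.0]
gripper_width: 0.0101
t 5.45 tcp [ 0.6176 -0.1766  0.0917] y [-0.0247 -0.9997 -0.0008] x [-0.0025  0.0009 -1.    ] F [-0.5217  0.7096 -1.9595] M [-0.0191  0.0117 -0.0276] w 0.0101
```

View pics/m7.png

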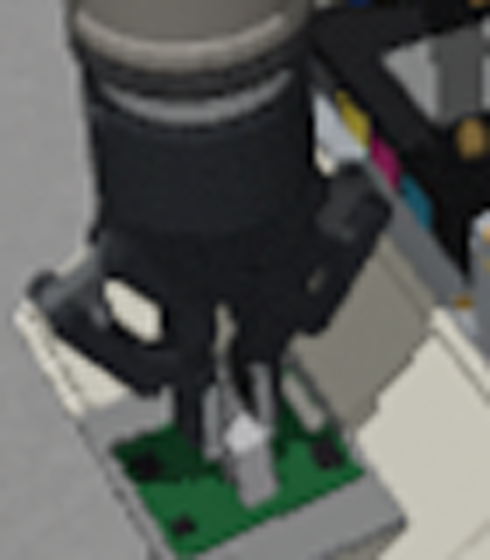

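```bash
python3 -m creep '[[-1,0,0,0],[-3,0,0,0],[-6,0,0,0],[-9,0,0,0],[-11,0,0,0]]'
python3 -m creep '[[-1,0,0.5,0],[-2,-1,2,0],[-2,-3,4.5,0],[-2,-6,7,0],[-2,-9,8.5,0]]'
python3 -m creep '[[0,-2,1.2,0],[0,-3.5,2,0],[0,-4.5,2.5,0],[0,-5,2.5,0],[0,-5,2.5,0]]'
python3 st.py 0.4985 -0.0085 0.2;python3 - <<'E'
from h import *
s=env.camera("scene");t=env.camera("top")
cv2.imwrite("pics/s8.png",s);cv2.imwrite("pics/t8.png",t)
z=lambda im,x,y,w,h,f:cv2.resize(im[y:y+h,x:x+w],None,fx=f,fy=f,interpolation=cv2.INTER_CUBIC)
cv2.imwrite("pics/m8.png",np.hstack([z(s,200,130,100,120,4),z(t,230,150,95,120,4)]))
E
```

```text
clock: 6.0
tcp_pos: [0.6188, -0.1771, 0.2052]
eef_rot: [[0.002, -0.025, -1.0], [-0.001, -1.0, 0.025], [-1.0, 0.001, -0.002]]
force: [0.4, 0.7, -1.7]
gripper_width: 0.0104
clock: 6.5
tcp_pos: [0.5331, -0.084, 0.2219]
eef_rot: [[-0.003, -0.026, -1.0], [0.001, -1.0, 0.026], [-1.0, -0.001, 0.003]]
force: [0.3, 0.7, -1.2]
gripper_width: 0.0107
clock: 7.0
tcp_pos: [0.5123, -0.0342, 0.2225]
eef_rot: [[0.0, -0.024, -1.0], [-0.0, -1.0, 0.024], [-1.0, 0.0, -0.0]]
force: [0.6, -0.5, -2.7]
gripper_width: 0.0102
t 7.0 tcp [ 0.5123 -0.0342  0.2225] y [-0.0244 -0.9997  0.0003] x [ 0.0003 -0.0003 -1.    ] F [ 0.5505 -0.5402 -2.6994] M [-0.0101 -0.0108 -0.0027] w 0.0102
cm in tool axes [ 2.2455 -2.5384  1.447 ]
```

View pics/m8.png

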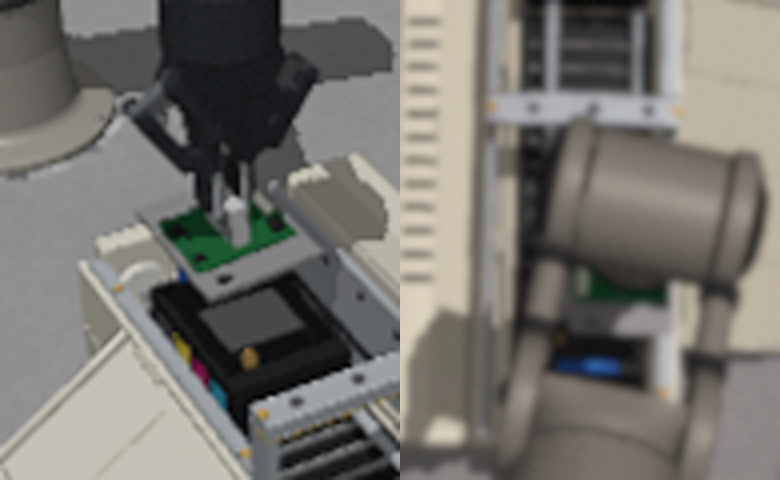

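Run:
```python
import cv2
s=cv2.imread("pics/s8.png")
cv2.imwrite("pics/s8z.png",cv2.resize(s[175:211,228:288],None,fx=13,fy=13,interpolation=cv2.INTER_NEAREST))
```

```text
(no output)
```

View pics/s8z.png

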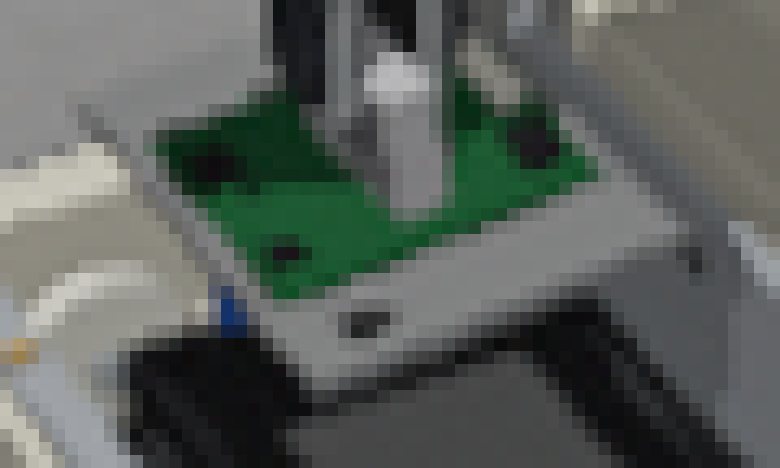

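```bash
cat > fit.py <<'E'
from h import *
from scipy.optimize import least_squares
import json
def fit(pix,tcp,R,scene="scene"):
    # pix: list of ((carrier mm),(u,v)); carrier frame from tool: yc=-tool z*-1...
    xc=-R[:,1];zc=-R[:,0];yc=np.cross(zc,xc)
    def f(p,full=False):
        rx,ry=p[3:5] if len(p)>3 else (0,0)
        A=np.c_[xc,yc,zc]@cv2.Rodrigues(np.array([rx,ry,0.]))[0]
        O=tcp+(xc*p[0]+yc*p[1]+zc*p[2])/1000
        r=[]
        for c,u in pix: r.append(proj(scene,O+A@np.array(c)/1000)-u)
        return np.array(r)
    g=lambda p:np.r_[f(p).ravel(),.5*p[0]]
    a=least_squares(g,[0,0,-30.])
    b=least_squares(lambda p:np.r_[f(p).ravel(),.5*p[0],p[3:]*40],[0,0,-30,0,0.])
    print("off mm xc,yc,zc",a.x,"res",f(a.x).ravel().round(2)); print("with tilt deg",b.x[:3],np.degrees(b.x[3:]),f(b.x).ravel().round(2))
    O=tcp+(xc*a.x[0]+yc*a.x[1]+zc*a.x[2])/1000
    print("O",O); return a.x,O
E
python3 - <<'E'
from fit import *
s=env.sense()
P=[((-37,31,7),(152,138)),((-37,-31,7),(278,300)),((37,-31,7),(603,172)),((-42,-55,5),(310,378)),((42,-55,5),(692,215)),((-24,-42,5),(366,322))]
pix=[(c,np.array([228+u/13-.5,175+v/13-.5])) for c,u in P]
fit(pix,s['tcp_pos'],s['eef_rot'])
E
```

```text
Traceback (most recent call last):
TypeError: unsupported operand type(s) for /: 'tuple' and 'int'
```

Run:
```python
from fit import *
s=env.sense()
P=[((-37,31,7),(152,138)),((-37,-31,7),(278,300)),((37,-31,7),(603,172)),((-42,-55,5),(310,378)),((42,-55,5),(692,215)),((-24,-42,5),(366,322))]
pix=[(c,np.array([228+u[0]/13-.5,175+u[1]/13-.5])) for c,u in P]
fit(pix,s['tcp_pos'],s['eef_rot'])
```

```text
off mm xc,yc,zc [ -0.037   -4.9053 -29.4562] res [-0.55 -0.79  0.22 -0.8   0.37  0.81  0.28 -0.51 -0.28  2.39 -0.05 -1.07]
with tilt deg [ -0.0359  -5.2628 -29.177 ] [-0.5747 -1.7523] [-0.54 -0.36  0.21 -0.55  0.35  0.37  0.3  -0.28 -0.27  1.82 -0.05 -0.97]
O [ 0.5174 -0.0351  0.1929]
```

Run:
```python
from fit import *
s=env.sense();R=s['eef_rot'];tcp=s['tcp_pos']
xc=-R[:,1];zc=-R[:,0];yc=np.cross(zc,xc)
im=cv2.imread("pics/s8z.png")
for roll,col in((0,(0,0,255)),(-4,(255,255,0))):
    A=np.c_[xc,yc,zc]@cv2.Rodrigues(np.array([0,np.radians(roll),0.]))[0]
    H=tcp+( -5.0*yc-29.3*zc)/1000+zc*.022
    def q(c): 
        p=proj("scene",H+A@(np.array(c)-[0,0,22])/1000);return tuple(int(round(v)) for v in (p-[228,175]+.5)*13)
    for L in([(-42,-55,5),(42,-55,5),(42,55,5),(-42,55,5)],[(-37,-31,7),(37,-31,7),(37,31,7),(-37,31,7)],[(-42,-55,0),(42,-55,0)],[(-6,-22,37),(6,-22,37),(6,22,37),(-6,22,37)]):
        for a,b in zip(L,L[1:]+L[:1]): cv2.line(im,q(a),q(b),col,1)
cv2.imwrite("pics/s8o.png",im)
```

```text
(no output)
```

View pics/s8o.png

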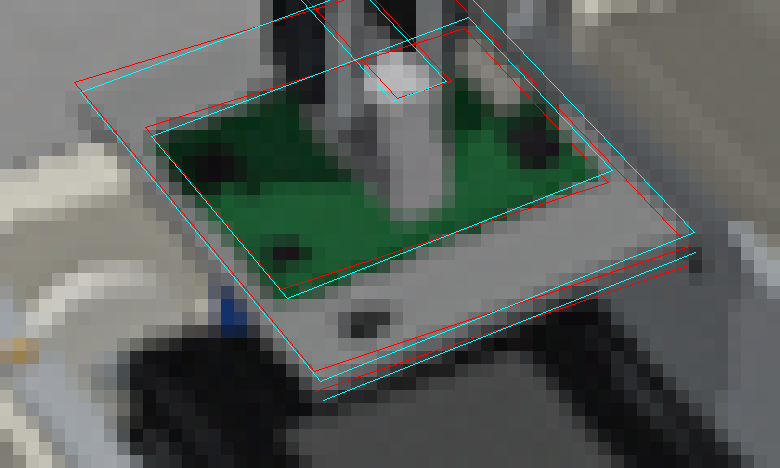

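```bash
python3 -m creep '[[0.3,-1,0.8,0],[1,-2,1.6,0],[2,-2.5,1.94,0],[3.5,-2.52,1.94,0],[5,-2.52,1.94,0]]'
python3 -m creep '[[0.8,0,0,0],[1.4,0,0,0],[1.7,0,0,0],[1.7,0,0,0]]'
python3 st.py 0.4935 -0.0085 0.155;python3 - <<'E'
from h import *
s=env.camera("scene");t=env.camera("top")
cv2.imwrite("pics/s9.png",s);cv2.imwrite("pics/t9.png",t)
z=lambda im,x,y,w,h,f:cv2.resize(im[y:y+h,x:x+w],None,fx=f,fy=f,interpolation=cv2.INTER_NEAREST)
cv2.imwrite("pics/m9.png",np.hstack([z(s,228,180,56,60,8),z(t,255,200,40,60,8)]))
E
```

```text
clock: 7.6
tcp_pos: [0.4929, -0.0084, 0.1717]
eef_rot: [[0.0, -0.025, -1.0], [-0.0, -1.0, 0.025], [-1.0, 0.0, -0.0]]
force: [0.3, -0.2, -1.2]
gripper_width: 0.0104
clock: 8.0
tcp_pos: [0.4934, -0.0087, 0.1559]
eef_rot: [[0.001, -0.025, -1.0], [-0.0, -1.0, 0.025], [-1.0, 0.0, -0.001]]
force: [-0.5, 1.3, 1.5]
gripper_width: 0.0106
t 8.0 tcp [ 0.4934 -0.0087  0.1559] y [-0.0249 -0.9997  0.0002] x [ 0.0005 -0.0002 -1.    ] F [-0.4509  1.2554  1.5032] M [-0.0673  0.3587 -0.0789] w 0.0106
cm in tool axes [ 0.0875 -0.0184 -0.0068]
```

View pics/m9.png

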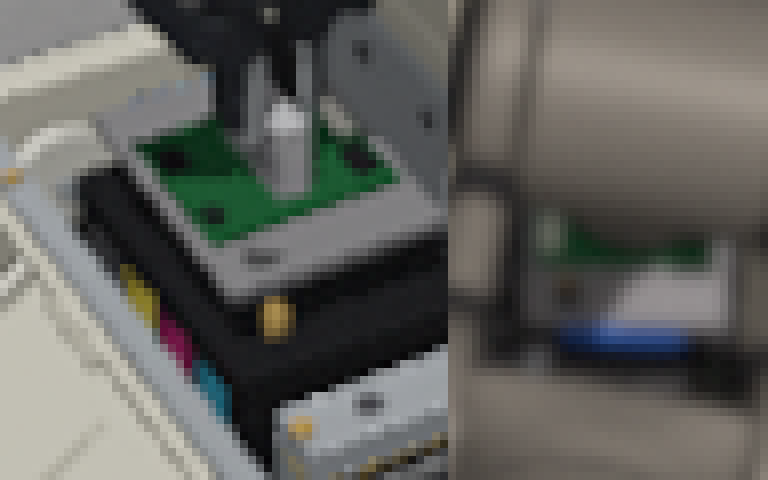

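Run:
```python
from h import *
t=cv2.imread("pics/t9.png")
print(t[232:242,264:276,2].astype(int)-t[232:242,264:276,0]); print(t[232:246,273].tolist())
p=np.array([255+(567-448)/8-.5,200+287/8-.5]);print(p,onz("top",p,.135),onz("top",[269.43,234.19],.109))
s=cv2.imread("pics/s9.png")
cv2.imwrite("pics/s9z.png",cv2.resize(s[185:225,228:286],None,fx=13,fy=13,interpolation=cv2.INTER_NEAREST))
```

```text
[[ -1  -1  -1  -2  -3  -3  -6  -5  -6  -6  -6  -4]
 [  1   1  -1   0   1   4   2  -1  -1  -2  -1   0]
 [  0   2   1   3   7  10   9   4   1   1   1   2]
 [  2   1   1   3   8  15  13   5   2   1   2   3]
 [  0   2   1   2   6  10   9   4   2   2   2   1]
 [  0   2   2   1   2   2   3   1   2   2   2   2]
 [  2   2   2   2   1  -1   0   0   0   1   0   0]
 [  1   2   2   1   1  -4  -6  -7  -7 -10 -13 -10]
 [  1   1   2   1  -6 -16 -25 -25 -29 -38 -43 -40]
 [  1   0   0  -2 -13 -31 -45 -47 -53 -67 -77 -74]]
[[37, 52, 31], [53, 59, 51], [62, 64, 63], [67, 66, 68], [67, 66, 69], [69, 68, 71], [72, 70, 73], [84, 74, 74], [105, 75, 67], [114, 68, 47], [102, 54, 31], [66, 34, 20], [32, 21, 19], [24, 23, 23]]
[269.375 235.375] [0.4507 0.0169 0.135 ] [0.4562 0.0164 0.109 ]
```

View pics/s9z.png

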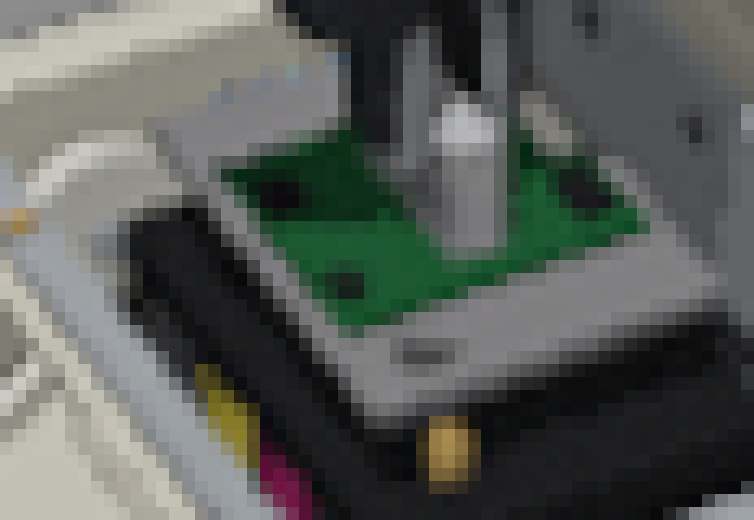

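Run:
```python
from fit import *
s=env.sense();R=s['eef_rot'];tcp=s['tcp_pos']
P=[((-37,31,7),(220,168)),((-37,-31,7),(350,332)),((37,-31,7),(650,220)),((-42,-55,2.5),(372,412)),((42,-55,2.5),(722,275)),((-24,-42,5),(427,350))]
pix=[(c,np.array([228+u[0]/13-.5,185+u[1]/13-.5])) for c,u in P]
fit(pix,tcp,R)
xc=-R[:,1];zc=-R[:,0];yc=np.cross(zc,xc)
im=cv2.imread("pics/s9z.png")
for dy,dz,col in((-5,-29,(0,0,255)),):
    O=tcp+(dy*yc+dz*zc)/1000; A=np.c_[xc,yc,zc]
    def q(c): 
        p=proj("scene",O+A@np.array(c)/1000);return tuple(int(round(v)) for v in (p-[228,185]+.5)*13)
    for L in([(-42,-55,5),(42,-55,5),(42,55,5),(-42,55,5)],[(-37,-31,7),(37,-31,7),(37,31,7),(-37,31,7)],[(-42,-55,0),(42,-55,0)],[(-6,-22,37),(6,-22,37),(6,22,37),(-6,22,37)]):
        for a,b in zip(L,L[1:]+L[:1]): cv2.line(im,q(a),q(b),col,1)
cv2.imwrite("pics/s9o.png",im)
```

```text
off mm xc,yc,zc [  0.1069   1.3774 -34.0993] res [-0.33 -0.07 -0.34 -0.56  0.04  0.01  0.42  0.06  0.32  1.2  -0.18 -0.6 ]
with tilt deg [  0.1141   1.2974 -34.0046] [-0.1491 -0.6015] [-0.34  0.06 -0.35 -0.48  0.03 -0.13  0.43  0.14  0.33  1.02 -0.18 -0.57]
O [ 0.492  -0.0086  0.1219]
```

View pics/s9o.png

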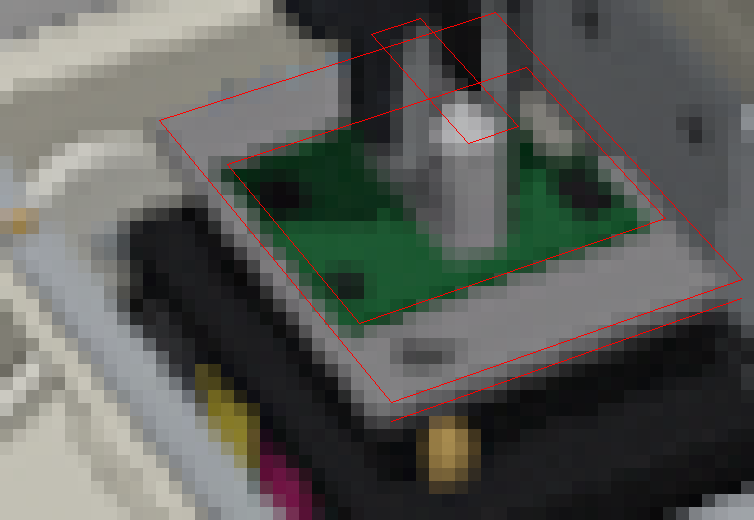

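```bash
python3 -m creep '[[-0.5,0,0,0],[-1,0,-0.2,0],[-1.2,0,-0.6,0],[-1.2,0,-0.6,0],[-1.2,0,-0.6,0]]'
python3 st.py ;python3 - <<'E'
from h import *
s=env.camera("scene");t=env.camera("top")
cv2.imwrite("pics/s10.png",s);cv2.imwrite("pics/t10.png",t)
z=lambda im,x,y,w,h,f:cv2.resize(im[y:y+h,x:x+w],None,fx=f,fy=f,interpolation=cv2.INTER_NEAREST)
cv2.imwrite("pics/s10z.png",z(s,228,180,58,45,13))
cv2.imwrite("pics/t10z.png",z(t,255,222,36,26,18))
E
```

```text
clock: 8.6
tcp_pos: [0.4992, -0.0088, 0.1675]
eef_rot: [[-0.0, -0.025, -1.0], [-0.0, -1.0, 0.025], [-1.0, 0.0, 0.0]]
force: [-0.4, 0.9, -1.3]
gripper_width: 0.0102
t 8.6 tcp [ 0.4992 -0.0088  0.1675] y [-0.0248 -0.9997  0.0001] x [-0.0001 -0.0001 -1.    ] F [-0.3764  0.9117 -1.3339] M [0.0012 0.0216 0.0256] w 0.0102
```

View pics/s10z.png

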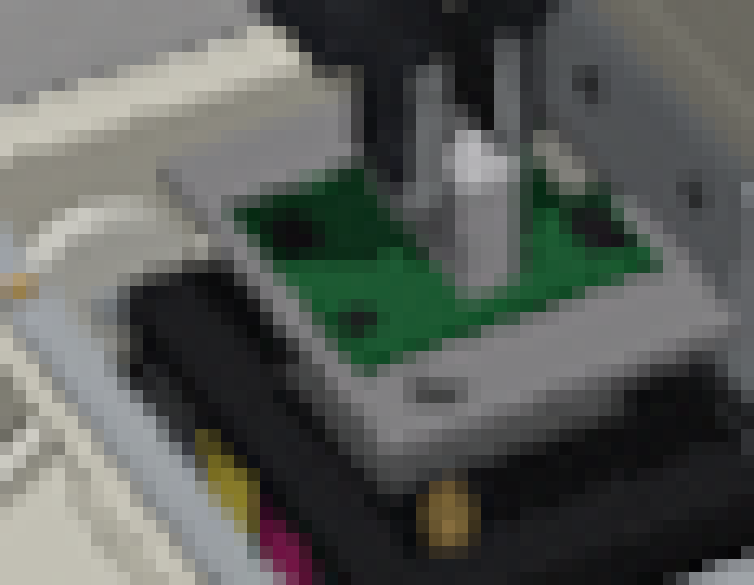

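View pics/t10z.png

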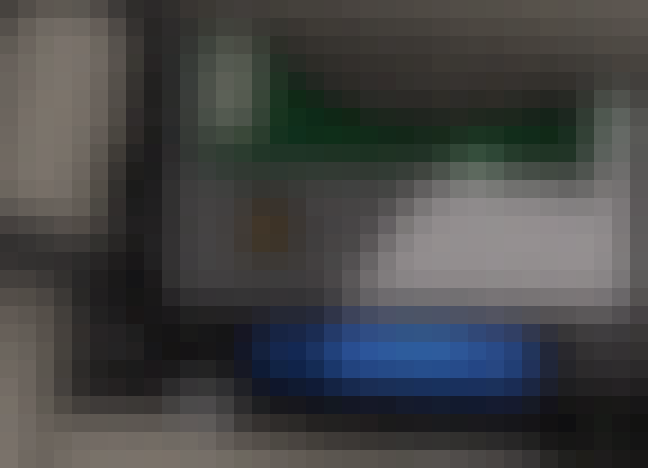

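Run:
```python
from fit import *
yh=np.array([-.9997,.0248,0]);xh=np.array([.0248,.9997,0])
t=cv2.imread("pics/t10.png").astype(int)
print(t[230:246,265].sum(1),t[230:246,284].sum(1));print(t[236,256:296].sum(1))
for z in(.138,.142,.146):
    e=(onz("top",[276.3,238.7],z)); print(z,"edge O",(e-.055*yh)[:2],"hole O",(onz("top",[269.4,234.35],z)-.024*xh-.042*yh)[:2])
d=[onz("top",[269.43,234.19],.1115-.003),onz("top",[284.09,209.74],.1115-.003)];print("seat",(d[0]+d[1])/2)
s=env.sense();R=s['eef_rot'];tcp=s['tcp_pos']
P=[((-37,31,7),(233,208)),((-37,-31,7),(362,374)),((37,-31,7),(665,258)),((-42,-55,2.5),(382,460)),((42,-55,5),(740,305)),((-24,-42,5),(442,388))]
pix=[(c,np.array([228+u[0]/13-.5,180+u[1]/13-.5])) for c,u in P]
fit(pix,tcp,R)
```

```text
[158 172 184 189 186 189 187 181 146  99  74  61 103 160 223 276] [124 216 331 407 432 438 432 418 353 252 184 178 173 131  85  64]
[148 145 141 129 113  89  72  98 150 187 202 198 186 171 171 178 195 214
 244 304 371 414 429 431 432 432 436 433 432 433 435 435 419 372 281 215
 231 254 251 277]
0.138 edge O [ 0.4944 -0.0073] hole O [ 0.4953 -0.0082]
0.142 edge O [ 0.4942 -0.0072] hole O [ 0.495  -0.0082]
0.146 edge O [ 0.494  -0.0071] hole O [ 0.4948 -0.0081]
seat [ 0.4976 -0.0085  0.1085]
off mm xc,yc,zc [  0.0438   0.5847 -34.2788] res [-0.48 -0.07 -0.27 -0.65  0.08  0.2   0.68 -0.43  0.22  1.33 -0.28 -0.36]
with tilt deg [  0.0557   0.477  -34.0971] [-0.1155 -0.8241] [-0.48  0.08 -0.28 -0.53  0.07  0.01  0.7  -0.31  0.22  1.11 -0.28 -0.31]
O [ 0.4984 -0.0087  0.133 ]
```

```bash
python3 -m creep '[[0.4,0,-0.15,0],[0.9,0,-0.27,0],[1.4,0,-0.27,0],[1.8,0,-0.27,0],[1.8,0,-0.27,0]]'
python3 st.py ;python3 - <<'E'
from h import *
s=env.camera("scene");t=env.camera("top")
cv2.imwrite("pics/s11.png",s);cv2.imwrite("pics/t11.png",t)
z=lambda im,x,y,w,h,f:cv2.resize(im[y:y+h,x:x+w],None,fx=f,fy=f,interpolation=cv2.INTER_NEAREST)
cv2.imwrite("pics/s11z.png",z(s,228,180,58,45,13))
cv2.imwrite("pics/t11z.png",z(t,255,222,36,26,18))
print(t[230:246,265].astype(int).sum(1),t[230:246,284].astype(int).sum(1));print(t[236,256:296].astype(int).sum(1))
E
```

```text
clock: 9.2
tcp_pos: [0.5014, -0.0088, 0.1487]
eef_rot: [[-0.002, -0.025, -1.0], [0.0, -1.0, 0.025], [-1.0, -0.0, 0.002]]
force: [0.5, -1.1, -2.1]
gripper_width: 0.0103
t 9.2 tcp [ 0.5014 -0.0088  0.1487] y [-0.0248 -0.9997 -0.0002] x [-0.0016  0.0002 -1.    ] F [ 0.4525 -1.1133 -2.086 ] M [0.0244 0.0075 0.0556] w 0.0103
[165 177 186 189 188 190 184 157 114  70  69 108 188 271 320 332] [174 279 372 420 436 436 430 406 330 217 180 207 196 145 112 182]
[234 214 183 135 103  87  77  93 142 184 194 192 183 177 177 179 197 218
 268 323 370 405 422 422 428 432 432 430 430 433 432 431 412 351 256 198
 227 244 252 283]
```

View pics/s11z.png

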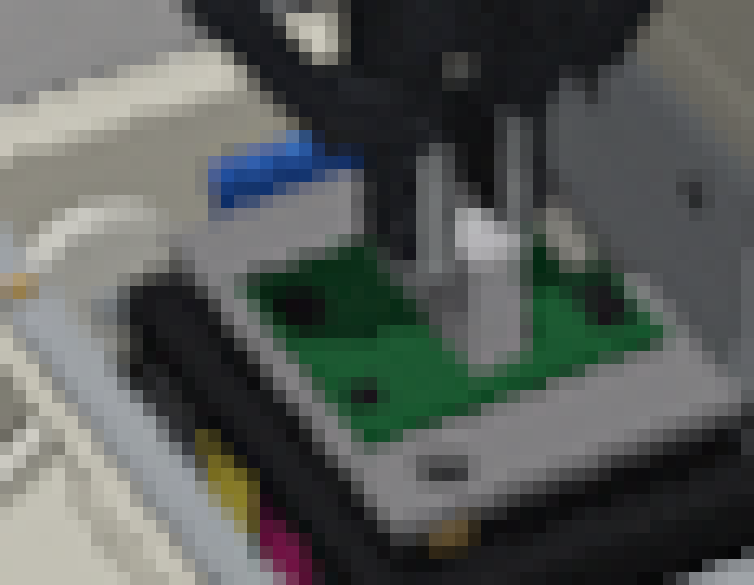

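View pics/t11z.png

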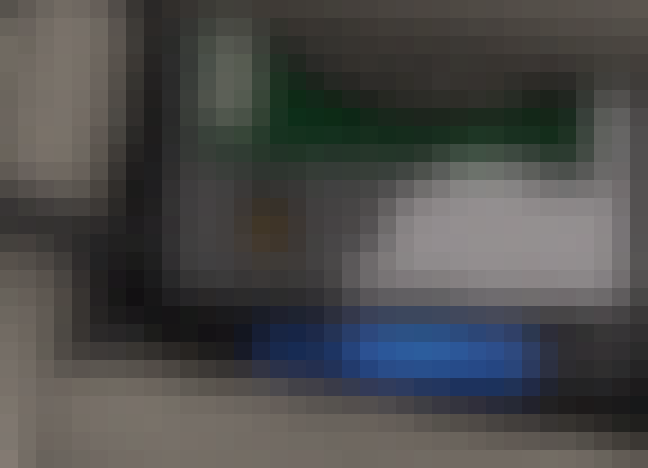

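```bash
python3 -m creep '[[0.1,0,0,0],[0.2,0,0,0],[0.3,0,0,0],[0.3,0,0,0]]'; python3 st.py
python3 -m creep '[[0.1,0,0,0],[0.2,0,0,0],[0.2,0,0,0]]'; python3 st.py
```

```text
clock: 9.7
tcp_pos: [0.5018, -0.0088, 0.1464]
eef_rot: [[-0.0, -0.025, -1.0], [-0.0, -1.0, 0.025], [-1.0, 0.0, 0.0]]
force: [-0.3, 0.1, -1.9]
gripper_width: 0.0099
t 9.7 tcp [ 0.5018 -0.0088  0.1464] y [-0.0248 -0.9997  0.0001] x [-0.0002 -0.0001 -1.    ] F [-0.2778  0.0925 -1.9128] M [-0.0148  0.0078  0.0258] w 0.0099
clock: 10.0
tcp_pos: [0.5018, -0.0088, 0.1444]
eef_rot: [[-0.0, -0.025, -1.0], [-0.0, -1.0, 0.025], [-1.0, 0.0, 0.0]]
force: [-0.2, 0.4, -2.0]
gripper_width: 0.0102
t 10.0 tcp [ 0.5018 -0.0088  0.1444] y [-0.0248 -0.9997  0.    ] x [-0.0002 -0.     -1.    ] F [-0.1668  0.3953 -1.983 ] M [ 0.0102 -0.0511  0.0449] w 0.0102
```

```bash
python3 -m creep '[[0.1,0,0,0],[0.2,0,0,0],[0.2,0,0,0]]'; python3 -m creep '[[0.1,0,0,0],[0.2,0,0,0],[0.2,0,0,0]]'; python3 st.py
```

```text
clock: 10.3
tcp_pos: [0.5018, -0.0088, 0.1424]
eef_rot: [[-0.0, -0.025, -1.0], [-0.0, -1.0, 0.025], [-1.0, 0.0, 0.0]]
force: [0.5, -0.0, -2.0]
gripper_width: 0.0104
clock: 10.6
tcp_pos: [0.5018, -0.0088, 0.1404]
eef_rot: [[-0.0, -0.025, -1.0], [-0.0, -1.0, 0.025], [-1.0, 0.0, 0.0]]
force: [-0.5, 0.8, -2.7]
gripper_width: 0.0103
t 10.6 tcp [ 0.5018 -0.0088  0.1404] y [-0.0248 -0.9997  0.    ] x [-0.0003 -0.     -1.    ] F [-0.4892  0.7786 -2.6885] M [ 0.0268  0.0293 -0.0304] w 0.0103
```

Run:
```python
from h import *
s=env.camera("scene");t=env.camera("top")
cv2.imwrite("pics/s12.png",s);cv2.imwrite("pics/t12.png",t)
z=lambda im,x,y,w,h,f:cv2.resize(im[y:y+h,x:x+w],None,fx=f,fy=f,interpolation=cv2.INTER_NEAREST)
cv2.imwrite("pics/s12z.png",z(s,228,180,58,45,13))
print(t[230:246,265].astype(int).sum(1),t[230:246,284].astype(int).sum(1));print(t[236,256:296].astype(int).sum(1))
```

```text
[163 170 185 187 186 189 181 163 119  83 105 180 269 314 332 329] [164 275 374 422 435 434 432 410 329 235 200 215 197 161 176 251]
[252 236 200 147 104  84  72  92 139 181 196 191 182 173 169 182 192 209
 248 321 382 417 426 429 433 431 432 428 432 437 435 432 410 338 236 176
 208 234 252 286]
```

View pics/s12z.png

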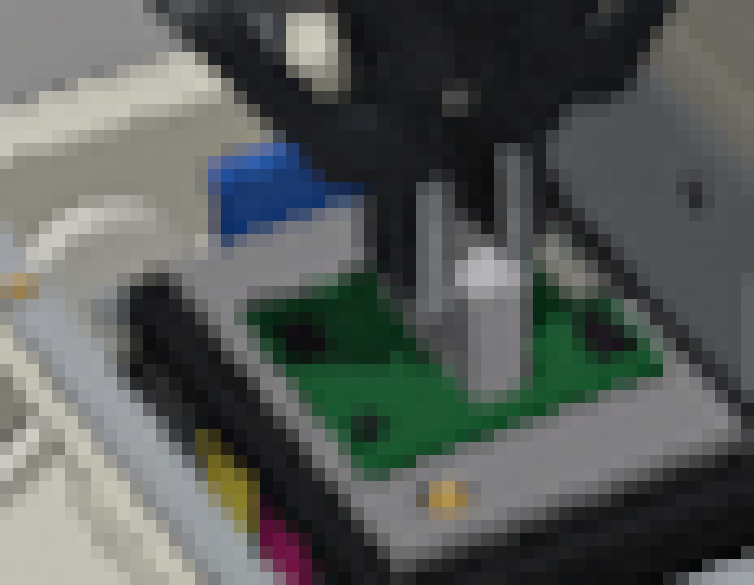

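```bash
python3 -m creep '[[0.1,0,0,0],[0.2,0,0,0],[0.2,0,0,0]]'; python3 -m creep '[[0.1,0,0,0],[0.2,0,0,0],[0.2,0,0,0]]'; python3 st.py
```

```text
clock: 11.0
tcp_pos: [0.5018, -0.0088, 0.1384]
eef_rot: [[-0.0, -0.025, -1.0], [0.0, -1.0, 0.025], [-1.0, -0.0, 0.0]]
force: [-0.4, 1.4, -1.7]
gripper_width: 0.0104
clock: 11.3
tcp_pos: [0.5018, -0.0088, 0.1363]
eef_rot: [[-0.0, -0.025, -1.0], [0.0, -1.0, 0.025], [-1.0, -0.0, 0.0]]
force: [-1.1, 1.2, -1.8]
gripper_width: 0.0102
t 11.3 tcp [ 0.5018 -0.0088  0.1363] y [-0.0248 -0.9997 -0.    ] x [-0.0003  0.     -1.    ] F [-1.0663  1.2005 -1.7536] M [0.1923 0.1105 0.0096] w 0.0102
```

```bash
python3 -m creep '[[0.1,-0.03,0.03,0],[0.2,-0.03,0.03,0],[0.2,-0.03,0.03,0]]'; python3 st.py;  python3 -m creep '[[0.1,0,0,0],[0.2,0,0,0],[0.2,0,0,0]]'; python3 st.py
```

```text
clock: 11.6
tcp_pos: [0.5017, -0.0086, 0.1345]
eef_rot: [[0.0, -0.025, -1.0], [-0.0, -1.0, 0.025], [-1.0, 0.0, -0.0]]
force: [-0.2, -0.1, -2.4]
gripper_width: 0.0101
t 11.6 tcp [ 0.5017 -0.0086  0.1345] y [-0.0248 -0.9997  0.0002] x [ 0.0003 -0.0002 -1.    ] F [-0.1912 -0.1332 -2.3639] M [0.0846 0.0114 0.0184] w 0.0101
clock: 11.9
tcp_pos: [0.5021, -0.0084, 0.1332]
eef_rot: [[0.002, -0.025, -1.0], [-0.0, -1.0, 0.025], [-1.0, 0.0, -0.002]]
force: [-1.4, 2.1, 5.8]
gripper_width: 0.0102
t 11.9 tcp [ 0.5021 -0.0084  0.1332] y [-0.0247 -0.9997  0.0001] x [ 0.0018 -0.0002 -1.    ] F [-1.3873  2.0681  5.762 ] M [ 0.1872 -0.0176  0.0183] w 0.0102
```

```bash
python3 -m creep '[[0.1,0,0,0],[0.1,0,0,0]]'; python3 st.py
python3 - <<'E'
from h import *
s=env.camera("scene");t=env.camera("top")
cv2.imwrite("pics/s13.png",s);cv2.imwrite("pics/t13.png",t)
z=lambda im,x,y,w,h,f:cv2.resize(im[y:y+h,x:x+w],None,fx=f,fy=f,interpolation=cv2.INTER_NEAREST)
cv2.imwrite("pics/s13z.png",z(s,228,185,58,45,13))
E
```

```text
clock: 12.1
tcp_pos: [0.5026, -0.0084, 0.1328]
eef_rot: [[0.003, -0.025, -1.0], [-0.0, -1.0, 0.025], [-1.0, 0.0, -0.003]]
force: [-1.8, 1.3, 8.4]
gripper_width: 0.0104
t 12.1 tcp [ 0.5026 -0.0084  0.1328] y [-0.0246 -0.9997  0.0001] x [ 0.0032 -0.0002 -1.    ] F [-1.7863  1.3409  8.388 ] M [ 0.2224 -0.0412  0.032 ] w 0.0104
```

View pics/s13z.png

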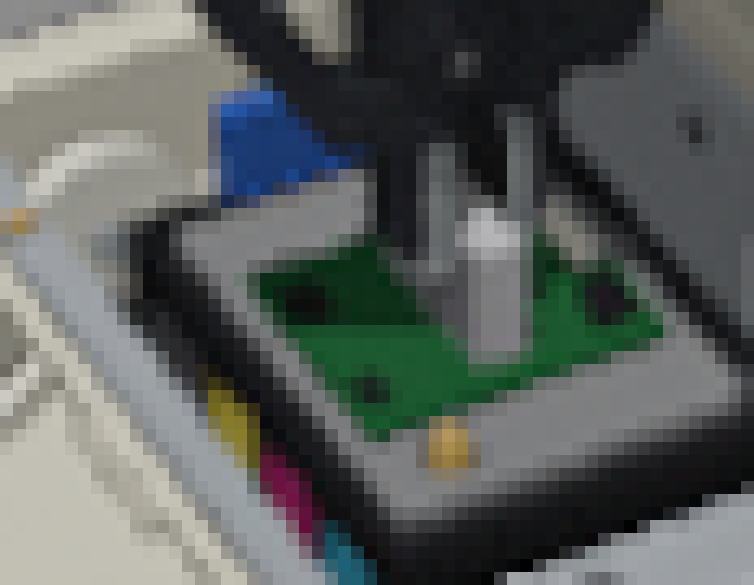

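```bash
python3 -m creep '[[0,0,0,0],[0,0,0,0],[0,0,0,0],[0,0,0,0]]' 190; python3 st.py
python3 - <<'E'
from h import *
s=env.camera("scene");t=env.camera("top")
cv2.imwrite("pics/s14.png",s);cv2.imwrite("pics/t14.png",t)
z=lambda im,x,y,w,h,f:cv2.resize(im[y:y+h,x:x+w],None,fx=f,fy=f,interpolation=cv2.INTER_NEAREST)
cv2.imwrite("pics/s14z.png",z(s,228,185,58,45,13))
E
```

```text
clock: 12.6
tcp_pos: [0.5015, -0.0086, 0.1313]
eef_rot: [[-0.0, -0.025, -1.0], [-0.0, -1.0, 0.025], [-1.0, 0.0, 0.0]]
force: [-0.4, -0.1, -0.7]
gripper_width: 0.0218
t 12.6 tcp [ 0.5015 -0.0086  0.1313] y [-0.0249 -0.9997  0.0001] x [-0.0003 -0.0001 -1.    ] F [-0.43   -0.0594 -0.6731] M [-0.0134  0.0261 -0.0097] w 0.0218
```

View pics/s14z.png

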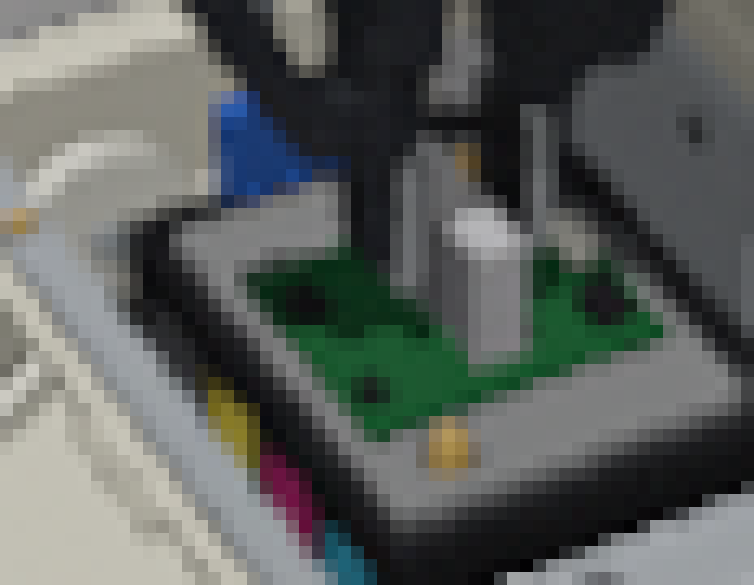

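```bash
python3 -m creep '[[-0.5,0,0,0],[-1.5,0,0,0],[-2.5,0,0,0],[-3.2,0,0,0]]' 
python3 -m creep '[[0,0,0,0],[0,0,0,0],[0,0,0,0]]' 255
python3 -m creep '[[0.3,0,0,0],[0.6,0,0,0],[0.9,0,0,0],[1.1,0,0,0],[1.1,0,0,0]]'; python3 st.py
python3 - <<'E'
from h import *
s=env.camera("scene");t=env.camera("top")
cv2.imwrite("pics/s15.png",s);cv2.imwrite("pics/t15.png",t)
z=lambda im,x,y,w,h,f:cv2.resize(im[y:y+h,x:x+w],None,fx=f,fy=f,interpolation=cv2.INTER_NEAREST)
cv2.imwrite("pics/s15z.png",z(s,228,185,58,45,13))
E
```

```text
clock: 13.1
tcp_pos: [0.5021, -0.0086, 0.165]
eef_rot: [[0.002, -0.025, -1.0], [-0.0, -1.0, 0.025], [-1.0, 0.0, -0.002]]
force: [0.2, -0.3, -0.2]
gripper_width: 0.0216
clock: 13.4
tcp_pos: [0.5013, -0.0085, 0.1632]
eef_rot: [[-0.001, -0.025, -1.0], [0.0, -1.0, 0.025], [-1.0, -0.0, 0.001]]
force: [0.2, -0.1, 0.3]
gripper_width: 0.0003
clock: 13.9
tcp_pos: [0.5013, -0.0085, 0.152]
eef_rot: [[-0.001, -0.025, -1.0], [0.0, -1.0, 0.025], [-1.0, -0.0, 0.001]]
force: [0.1, 0.6, -0.0]
gripper_width: 0.0
t 13.9 tcp [ 0.5013 -0.0085  0.152 ] y [-0.0248 -0.9997 -0.0001] x [-0.0009  0.0001 -1.    ] F [ 0.1145  0.6035 -0.0467] M [-0.0444 -0.0027 -0.0185] w 0.0
```

View pics/s15z.png

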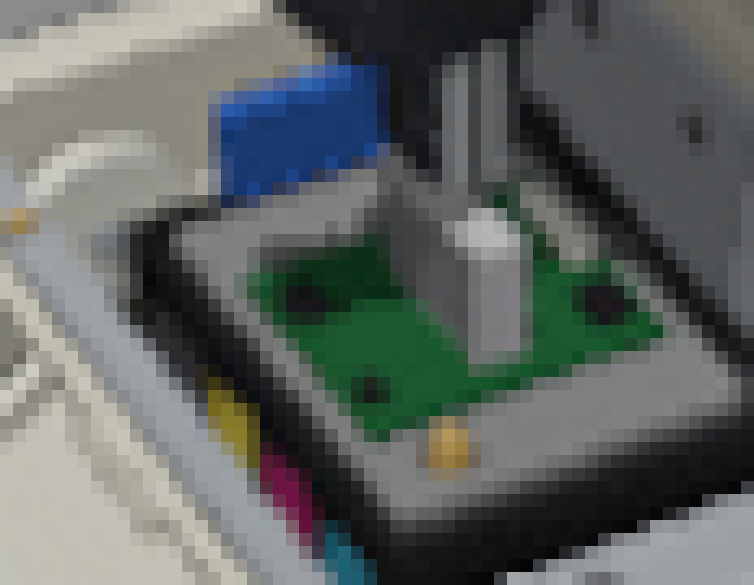

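```bash
python3 -m creep '[[0.2,0,0,0],[0.4,0,0,0],[0.5,0,0,0],[0.5,0,0,0]]';python3 -m creep '[[0.1,0,0,0],[0.1,0,0,0]]';python3 -m creep '[[0.1,0,0,0],[0.1,0,0,0]]';python3 -m creep '[[0.1,0,0,0],[0.1,0,0,0]]'
```

```text
clock: 14.4
tcp_pos: [0.5015, -0.0085, 0.1473]
eef_rot: [[-0.0, -0.025, -1.0], [-0.0, -1.0, 0.025], [-1.0, 0.0, 0.0]]
force: [-0.4, -0.1, -0.0]
gripper_width: 0.0002
clock: 14.6
tcp_pos: [0.5015, -0.0085, 0.1464]
eef_rot: [[-0.0, -0.025, -1.0], [-0.0, -1.0, 0.025], [-1.0, 0.0, 0.0]]
force: [0.6, 0.2, 1.3]
gripper_width: -0.0002
clock: 14.8
tcp_pos: [0.5015, -0.0085, 0.1454]
eef_rot: [[-0.0, -0.025, -1.0], [-0.0, -1.0, 0.025], [-1.0, 0.0, 0.0]]
force: [0.1, 0.2, -0.1]
gripper_width: -0.0001
clock: 15.0
tcp_pos: [0.5019, -0.0086, 0.145]
eef_rot: [[0.001, -0.025, -1.0], [-0.0, -1.0, 0.025], [-1.0, 0.0, -0.001]]
force: [-0.5, 0.6, 3.7]
gripper_width: -0.0002
```

```bash
python3 -m creep '[[-1,0,0,0],[-3,0,0.5,0],[-5,0,2,0],[-5.5,0,5,0],[-5.5,-0.1,8,0]]';python3 -m creep '[[0,0,1.3,0],[0,0,1.6,0],[0,0,1.6,0],[0,0,1.6,0]]'; python3 st.py 0.408 -0.0067 0.117
python3 - <<'E'
from h import *
s=env.camera("scene");t=env.camera("top")
z=lambda im,x,y,w,h,f:cv2.resize(im[y:y+h,x:x+w],None,fx=f,fy=f,interpolation=cv2.INTER_CUBIC)
cv2.imwrite("pics/m16.png",np.hstack([z(s,205,130,85,110,5),z(t,250,190,60,110,5)]))
E
```

```text
clock: 15.5
tcp_pos: [0.4215, -0.0057, 0.2008]
eef_rot: [[0.002, -0.025, -1.0], [-0.001, -1.0, 0.025], [-1.0, 0.001, -0.002]]
force: [-0.2, 0.2, 0.3]
gripper_width: 0.0002
clock: 15.9
tcp_pos: [0.4066, -0.0053, 0.1998]
eef_rot: [[0.001, -0.025, -1.0], [-0.0, -1.0, 0.025], [-1.0, 0.0, -0.001]]
force: [0.7, -0.1, 0.3]
gripper_width: 0.0001
t 15.9 tcp [ 0.4066 -0.0053  0.1998] y [-0.0249 -0.9997  0.0002] x [ 0.001  -0.0002 -1.    ] F [ 0.6853 -0.0962  0.3354] M [-0.0267  0.0236  0.072 ] w 0.0001
cm in tool axes [ 8.2801  0.1333 -0.1368]
```

View pics/m16.png

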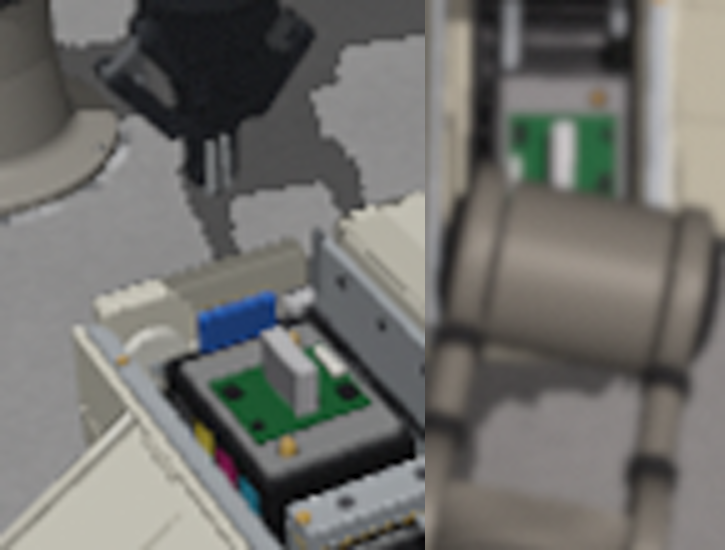

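```bash
python3 -m creep '[[1.5,0.1,0,0],[3.5,0.1,-0.1,0],[5,0.1,-0.1,0],[6,0.1,-0.1,0],[6.5,0.1,-0.1,0]]';python3 -m creep '[[0.4,0,0,0],[0.9,0,0,0],[1.3,0,0,0],[1.6,0,0,0],[1.6,0,0,0]]'; python3 st.py
python3 - <<'E'
from h import *
s=env.camera("scene")
z=lambda im,x,y,w,h,f:cv2.resize(im[y:y+h,x:x+w],None,fx=f,fy=f,interpolation=cv2.INTER_CUBIC)
cv2.imwrite("pics/m17.png",z(s,205,150,85,90,6))
E
```

```text
clock: 16.5
tcp_pos: [0.4066, -0.0062, 0.1337]
eef_rot: [[-0.001, -0.025, -1.0], [0.0, -1.0, 0.025], [-1.0, -0.0, 0.001]]
force: [-0.2, 0.0, 0.4]
gripper_width: 0.0
clock: 17.0
tcp_pos: [0.4065, -0.0062, 0.1183]
eef_rot: [[-0.0, -0.025, -1.0], [-0.0, -1.0, 0.025], [-1.0, 0.0, 0.0]]
force: [0.6, 0.7, -0.6]
gripper_width: 0.0001
t 17.0 tcp [ 0.4065 -0.0062  0.1183] y [-0.0248 -0.9997  0.    ] x [-0.0004 -0.     -1.    ] F [ 0.5569  0.6931 -0.5795] M [0.0227 0.0258 0.0213] w 0.0001
```

View pics/m17.png

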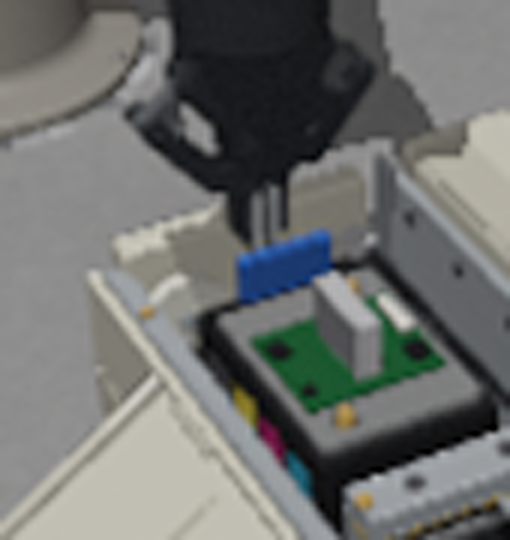

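```bash
python3 -m creep '[[0,0,-0.3,0],[0,0,-0.6,0],[0,0,-0.9,0],[0,0,-1.2,0],[0,0,-1.5,0]]'; python3 -m creep '[[0,0,-0.6,0],[0,0,-1.4,0],[0,0,-2.4,0],[0,0,-3.4,0],[0,0,-4.4,0]]';  python3 -m creep '[[0,0,-1,0],[0,0,-2,0],[0,0,-3,0],[0,0,-3.6,0],[0,0,-4,0]]'; python3 st.py
python3 - <<'E'
from h import *
s=env.camera("scene")
z=lambda im,x,y,w,h,f:cv2.resize(im[y:y+h,x:x+w],None,fx=f,fy=f,interpolation=cv2.INTER_CUBIC)
cv2.imwrite("pics/m18.png",z(s,205,150,105,100,6))
E
```

```text
clock: 17.55
tcp_pos: [0.4214, -0.0065, 0.1185]
eef_rot: [[-0.001, -0.025, -1.0], [-0.0, -1.0, 0.025], [-1.0, 0.0, 0.001]]
force: [-2.0, -0.0, 1.1]
gripper_width: 0.0002
clock: 18.05
tcp_pos: [0.4665, -0.0076, 0.1184]
eef_rot: [[-0.0, -0.025, -1.0], [0.0, -1.0, 0.025], [-1.0, -0.0, 0.0]]
force: [-2.3, 0.5, -0.2]
gripper_width: 0.0
clock: 18.55
tcp_pos: [0.5063, -0.0087, 0.1185]
eef_rot: [[0.0, -0.025, -1.0], [-0.0, -1.0, 0.025], [-1.0, 0.0, -0.0]]
force: [-2.2, 0.6, 0.2]
gripper_width: 0.0002
t 18.55 tcp [ 0.5063 -0.0087  0.1185] y [-0.0247 -0.9997  0.0002] x [ 0.0002 -0.0002 -1.    ] F [-2.1564  0.5744  0.2133] M [ 0.0679  0.3158 -0.0061] w 0.0002
```

View pics/m18.png

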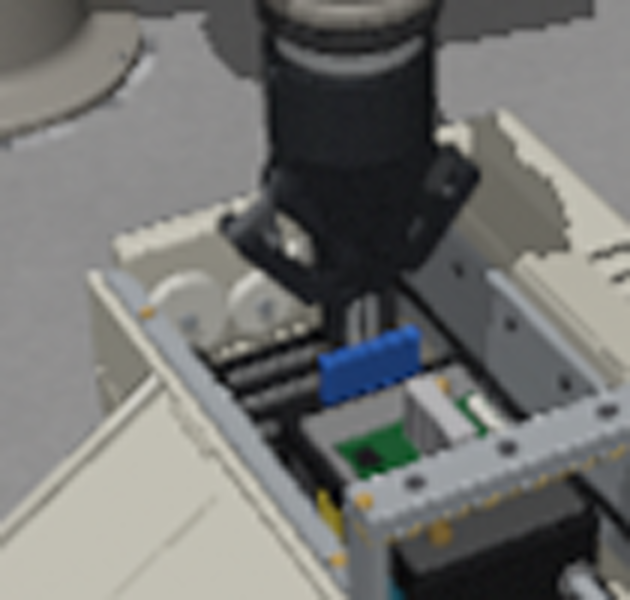

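```bash
python3 -m creep '[[0,0,-0.6,0],[0,0,-1.2,0],[0,0,-1.8,0],[0,0,-2.4,0],[0,0,-3,0]]';python3 st.py; python3 -m creep '[[0,0,-0.7,0],[0,0,-1.4,0],[0,0,-2.1,0],[0,0,-2.8,0],[0,0,-3.5,0]]'; python3 -m creep '[[0,0,-0.5,0],[0,0,-1,0],[0,0,-1.5,0],[0,0,-1.9,0],[0,0,-2.2,0]]'; python3 st.py
python3 - <<'E'
from h import *
s=env.camera("scene")
z=lambda im,x,y,w,h,f:cv2.resize(im[y:y+h,x:x+w],None,fx=f,fy=f,interpolation=cv2.INTER_CUBIC)
cv2.imwrite("pics/m19.png",z(s,225,150,105,100,6))
E
```

```text
clock: 19.1
tcp_pos: [0.5361, -0.0095, 0.1186]
eef_rot: [[0.0, -0.025, -1.0], [-0.0, -1.0, 0.025], [-1.0, 0.0, -0.0]]
force: [-2.5, 0.0, -0.5]
gripper_width: -0.0002
t 19.1 tcp [ 0.5361 -0.0095  0.1186] y [-0.0248 -0.9997  0.0002] x [ 0.0002 -0.0002 -1.    ] F [-2.4631  0.004  -0.4978] M [ 0.0046  0.3952 -0.0012] w -0.0002
clock: 19.6
tcp_pos: [0.5712, -0.0103, 0.1186]
eef_rot: [[0.0, -0.025, -1.0], [-0.0, -1.0, 0.025], [-1.0, 0.0, -0.0]]
force: [-2.6, -1.2, 0.5]
gripper_width: 0.0003
clock: 20.1
tcp_pos: [0.5929, -0.0108, 0.1186]
eef_rot: [[0.0, -0.025, -1.0], [-0.0, -1.0, 0.025], [-1.0, 0.0, -0.0]]
force: [-2.0, -0.6, 0.4]
gripper_width: -0.0001
t 20.1 tcp [ 0.5929 -0.0108  0.1186] y [-0.0248 -0.9997  0.0001] x [ 0.0002 -0.0001 -1.    ] F [-2.0308 -0.5805  0.3932] M [-0.1158  0.3281 -0.025 ] w -0.0001
```

View pics/m19.png

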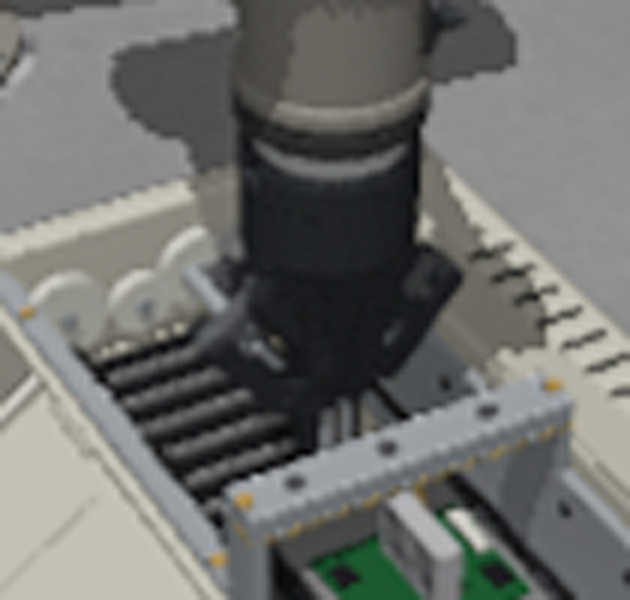

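```bash
python3 -m creep '[[0,0,-0.2,0],[0,0,-0.4,0],[0,0,-0.5,0]]'; python3 -m creep '[[0,0,-0.15,0],[0,0,-0.3,0]]'; python3 -m creep '[[0,0,-0.15,0],[0,0,-0.2,0]]' | grep -E 'pos|force'
```

```text
clock: 20.45
tcp_pos: [0.5976, -0.0109, 0.1185]
eef_rot: [[-0.0, -0.025, -1.0], [-0.0, -1.0, 0.025], [-1.0, 0.0, 0.0]]
force: [-2.4, -0.1, 0.4]
gripper_width: -0.0002
clock: 20.65
tcp_pos: [0.6006, -0.011, 0.1185]
eef_rot: [[-0.0, -0.025, -1.0], [-0.0, -1.0, 0.025], [-1.0, 0.0, 0.0]]
force: [-3.2, -0.0, 0.8]
gripper_width: -0.0005
tcp_pos: [0.6008, -0.011, 0.1185]
force: [-10.4, -0.5, 6.6]
```

```bash
python3 -m creep '[[0,0,0,0],[0,0,0,0],[0,0,0.1,0],[0,0,0.3,0],[0,0,0.8,0]]'; python3 -m creep '[[0,0,0.8,0],[0,0,1.8,0],[0,0,3,0],[0,0,3.5,0],[-0.5,0,4,0]]'; python3 -m creep '[[-1.5,0,1,0],[-4,0,2,0],[-7,0,4,0],[-10,0,6,0],[-12,0,8,0]]' | grep -E 'pos|force'; python3 -m creep '[[0,0,1,0],[0,0,3,0],[0,0,5,0],[0,0,6,0],[0,0,6,0]]' | grep -E 'pos|force'
python3 - <<'E'
from h import *
s=env.camera("scene");t=env.camera("top");cv2.imwrite("pics/s20.png",s);cv2.imwrite("pics/t20.png",t)
z=lambda im,x,y,w,h,f:cv2.resize(im[y:y+h,x:x+w],None,fx=f,fy=f,interpolation=cv2.INTER_CUBIC)
cv2.imwrite("pics/m20.png",np.hstack([z(s,225,180,95,100,5),z(t,250,120,55,100,5)]))
E
```

```text
clock: 21.35
tcp_pos: [0.5952, -0.0109, 0.1187]
eef_rot: [[0.002, -0.025, -1.0], [-0.0, -1.0, 0.025], [-1.0, 0.0, -0.002]]
force: [0.2, -1.2, -0.9]
gripper_width: 0.0001
clock: 21.85
tcp_pos: [0.5539, -0.0098, 0.1233]
eef_rot: [[-0.001, -0.025, -1.0], [0.0, -1.0, 0.025], [-1.0, -0.0, 0.001]]
force: [-0.4, -0.4, 0.5]
gripper_width: 0.0
tcp_pos: [0.4746, -0.008, 0.246]
force: [0.8, -0.2, 0.1]
tcp_pos: [0.4139, -0.0063, 0.2434]
force: [0.2, 1.0, -0.6]
```

View pics/m20.png

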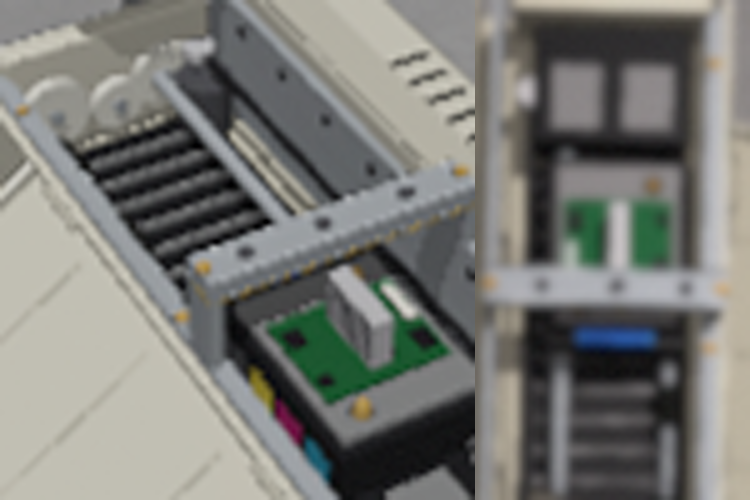

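Run:
```python
from h import *
t=cv2.imread("pics/t20.png");b=blobs(t,(100,120,60),(125,255,255),220,110,340,270)
t0=cv2.imread("pics/t0.png") if 0 else cv2.imread("pics/top0.png");a=blobs(t0,(100,120,60),(125,255,255),220,110,340,270)
print(a[0][0],b[0][0],onz("top",b[0][0],.125)-onz("top",a[0][0],.125))
print(env.sense()['qvel']); env.job_done()
```

```text
[276.25   241.5312] [277.5769 187.0641] [ 0.1832 -0.0052  0.    ]
[ 0.0024  0.0117 -0.0109 -0.0005  0.0008 -0.0005]
the job is handed in; nothing more can be done
```

The carrier is seated on both dowels, the carriage is at its stop beyond the bar, and the job is handed in at about 22.5 s of the 51 s allowed. The hand-in reports no verdict, so whether it passed is not confirmed.

- **Pick-up and seating:** I gripped the heat sink on the sloping cover while lifting, so the jaws turned the carrier level. I then lowered it onto the dowels, released it, and touched the top of the heat sink with shut fingers. They met it at 0.137 m above the bench, which is the fully seated height.
- **Push:** I pushed the blue tab at about 2–2.6 N, which is just the carriage's own friction, with no extra force as the board went under the bar. At the stop the force rose to about 10 N.
- **Last look:** With the gripper withdrawn and touching nothing, the carrier lies flat beyond the bar with the large dowel showing through its hole. The small dowel was already hidden behind the bar. The loose things were never approached, though I did not measure them again.

**Checks that disagreed:**
- **Camera offset:** The two cameras differed by about 5 mm on where the seat was. I aligned the carrier to the dowels using the top view.
- **Contact on the way down:** My first approach was about 8 mm too close to the robot and met something with about 3 N, most likely the blue tab. I backed off and corrected it.
- **Travel:** The tab moved 183 mm in the top view, and I did not measure where the carriage started. Reaching the stop therefore rests on the force rise there and on the push ending at the arm position I had worked out for the stop.

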